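# Lever up the weighing slab and shim its front foot

## Robot

A 7-joint arm with a two-finger parallel gripper is mounted at the origin on a cart in front of the work surface, level with it; the furniture and walls round the work are solid. World frame = base frame: x ahead of the robot, y to its left, z up, the work surface at z = 0. Lengths are in m, angles in rad, forces in N, time in s.
With the tool pointing down it reaches from about 0.35 to 0.9 m from the base axis. Payload 7.2 kg.
Tool frame: the origin (TCP) lies midway between the tips of the shut fingers; the grasp point (between the pads) lies 19 mm behind it; z points along the fingers, y is the direction in which the jaws open and shut (so a half turn about z gives the same grasp; the last joint's range is limited). The gripper opens to 85 mm and grips with 20 to 120 N. Pads are 22 mm wide; open, the fingers measure 114 mm over their backs; the gripper's body (76 mm by 85 mm) begins 54 mm behind the grasp point. The pads swing forward as they close: fully open they stand 13 mm farther back than shut.
Start: joints at [1.107, 0.411, -0.013, 1.596, 0.006, 1.134, -0.082], TCP at [0.241, -0.577, 0.231] pointing down, gripper open.
Joint ranges: [-2.95, 2.95], [-0.29, 1.99], [-1.47, 1.44], [0.14, 2.54], [-1.03, 4.17], [0.13, 1.85], [-2.86, 2.86]. Speed limits (rad/s): [2.39, 2.39, 3.01, 3.01, 3.14, 3.14, 3.14].

## Interface

Orientations are given as [roll, pitch, yaw] about the fixed x, y, z axes, in that order (R = Rz(yaw) Ry(pitch) Rx(roll)).
In Python, from cell import get_state, read_camera, close_job gives the robot as it stands.
- The arm moves only by the tool play_rows, never from a script. Its argument "steps" is a list of rows, each a list of 7 numbers: the shift along the tool's x, y, z in units of 25 mm (1.0 is 25 mm), then the turn, a rotation vector about the tool's x, y, z in units of 8 degrees (1.0 is 8 degrees), then the closure, from 0 (fully open) to 1 (shut). A call has exactly 10 rows; each row is the pose to reach, as a shift and turn from the pose commanded when the call began, along the tool's axes at that moment; what a row does not reach only later rows make up. A row lasts 1/8 s, in which the tool goes at most 62.5 mm and 10.7 degrees, less where a joint would pass 70% of its speed; a pose out of reach is approached as far as the arm can. A call with a gripper value outside its range is refused whole. The fingers move at their own pace and stop on an object; "force" is the grip in N (left out, the last holds). Time passes only in rows, so rows that repeat a pose let the fingers close, or fill a call up. It gives the time, the measured TCP pose, the force and the opening at its end, in the units of the state.
- get_state(): the state, without advancing time (a new reading comes with each control period).
- read_camera(name): name is "scene" or "top" or "wrist"; returns a dict with "pixels" (400x640x3 uint8, red, green, blue), "fx", "fy", "cx", "cy" (pixels), "world_to_cam" (4x4, takes a point from world to camera coordinates). Camera axes: x right, y down, z forward; pixel columns grow to the right and rows downward; lengths in m; the calibration is good to about 2 mm. A picture is of the moment at which its call begins. There is no depth.
- close_job(): hands the job in, once; it reports no verdict.
The state is a dict: "clock": time; "joints": joint angles; "qd": joint speeds; "joint_torque": joint torques, N m; "ee_pos": TCP position; "ee_rot": TCP orientation; "ft_force": force on the tool from outside, world axes, zero at the start; "torque": the same for the moment, N m; "width": finger opening in m.
Only numpy, scipy, OpenCV 4.12 (cv2) and the standard library are available. Lean on these libraries where they do the work, as an engineer would, in place of code of your own. Each camera call takes 0.05 s, during which the arm holds its last target. There are 200 camera calls.

## Task

The stone weighing slab dips towards its single front foot. Using the pry bar over the fulcrum ridge, lever the slab's edge up and tuck the handle end under the stand's catch so that the slab stays up without you; then slide the shim, flat on the bench, under the raised front foot until you feel its hand-set stop shoulder press gently against the foot, and let go of it. Finally free the bar from the catch, let the slab down gently onto the shim, and draw the bar out and lay it flat on the bench, clear of the slab; lift the slab with the bar alone and no higher than needed, force nothing, and leave the other things where they are.

Things in the scene. Friction and masses are not known exactly. Their poses are not given: they have to be found in the camera images.
- stand: Dark steel base plate, 74 x 262 x 5 mm (x -22 to 52, y -239 to 23 mm), fixed to the bench, with a fulcrum block at one end and a hold-down catch at the other. Origin on the bench under the middle of the fulcrum ridge; +y points to the slab, z up.
- ridge (a point): Middle of the top of the fulcrum ridge, 32 mm above the bench. The ridge is a round bar of 8 mm radius along the stand's x (-22 to +22 mm), its axis 24 mm above the bench.
- catch (a point): Middle of the pocket under the catch's lip: stand x 29, y -210, z 50 mm. The catch spans y -223 to -197: a post at x 40 to 52, and from its top a lip (z 50 to 60) reaching out to x 14, whose free edge (x 14 to 19) hangs down to z 47 as a nib. The handle is pressed below the nib at x 0 and slid towards +x to the post; the load then holds it up against the lip.
- slab: Pale stone slab 200 (x) x 180 (y) x 28 mm, 2.6 kg give or take a fifth (some 12 N to raise its front), loose on one front and two rear ball-ended feet (rear: x -75 and 75, y 60 mm). Origin on the bench under its middle; z reads upright while all feet are on the bench. The front edge (y -90 mm, underside 29 mm up) faces the stand; the bar goes under it at about x = 30 mm.
- front_foot (a point): Lowest point of the front foot, slab x -25, y -68 mm; a post of 11 mm radius with a ball end. Height 0 at the start, about 13 mm while the catch holds the bar, about 8 mm once it stands on the shim.
- pry_bar: Steel pry bar 302 mm long along y, 0.30 kg, flat underside, lying on the bench. Origin on its underside at the handle's grip point, near its centre of mass. Handle 20 mm wide (x), 18 mm tall, y -85 to 45; blade 16 mm wide, 6 mm thick on to y 217 mm.
- bar_toe (a point): Middle of the bar's round toe, y 215 mm, 5 mm above the underside (toe 10 mm tall in all). With the bar's point y = 150 mm on the ridge, the toe reaches 20 mm in under the slab; it meets the stone when the bar slopes about 0.19 rad, handle high, and the foot is about 13 mm up when the bar is level.
- bar_end (a point): Middle of the handle near its free end, bar y -75 mm, 9 mm above the underside; this end goes under the catch.
- shim: Aluminium shim, 0.14 kg: plate 26 mm wide (x), 8 mm thick, y -111 to 20 mm, 6.5 mm at the leading edge (+y). Origin on its underside near the foot's seat. A stop shoulder, 24 mm tall, is clamped across it by hand: its face lies anywhere from y = -20 to -2 mm, differs each time and is not reported, so it touches the foot with the foot 9 mm before to 9 mm beyond the origin: feel for it.
- shim_tab (a point): Grip tab at the shim's rear end: this point is in its middle (y -105, z 20 mm). 12 mm thick (along y), 26 mm wide, 40 mm tall; hold it across its thickness, fingertips above the plate.
- beaker: Small clear beaker, 52 mm tall, bystander; origin under its middle.
- bottle_amber_5: Amber bottle with blue cap, 112 mm tall, bystander; origin under its middle.
- bottle_red_2: Small amber bottle with red cap, 84 mm tall, bystander; origin under its middle.
- timer: Small white bench timer 46 x 68 x 52 mm, bystander; origin under its middle.
- marker: Marker pen lying along its y, 130 mm long, bystander; origin under its middle.
- forceps: Flat forceps lying along their y, 126 mm long, bystander; origin under their middle.
- tape_roll: Roll of tape lying flat, 98 mm across, 20 mm tall, bystander; origin under its middle.

How it is judged:
On the way, in this order (a step that is already met when the one before it is completed fails the run):
1. the slab's front foot is raised at least 9.5 mm by the bar (height (world z) of front_foot above 0.0095 m and contact force between pry_bar and slab above 2 N), for 0.2 s.
2. the handle end sits in the catch, the robot has let go of the bar, and the foot stays raised at least 9.5 mm (height (world z) of front_foot above 0.0095 m and x of bar_end in the frame of stand above 0.02 m and contact force between pry_bar and stand above 2 N and contact force between the fingers and pry_bar below 0.3 N), for 0.3 s.
3. the shim is under the raised foot with its shoulder pressed against the foot by more than 1 N (height (world z) of front_foot above 0.0095 m and y of front_foot in the frame of shim between -0.013 and 0.013 m and x of front_foot in the frame of shim between -0.009 and 0.009 m and contact force between shim and slab above 1 N), for 0.1 s.
4. the shim lies flat under the raised foot and the robot has let go of it (height (world z) of front_foot above 0.0095 m and y of front_foot in the frame of shim between -0.013 and 0.013 m and x of front_foot in the frame of shim between -0.009 and 0.009 m and height (world z) of shim below 0.002 m and angle between shim's own z axis and vertical below 0.05 rad and contact force between the fingers and shim below 0.3 N), for 0.2 s.
At the end, for the whole second after the job is handed in: The slab's front foot stands on the shim (foot 6.5 to 9.5 mm above the bench, within 13 mm of the origin along the shim and 9 mm across), carried by it; the pry bar lies flat on the bench (within 4 mm of it, level within 0.06 rad), its toe clear of the slab; all at rest (height (world z) of front_foot between 0.0065 and 0.0095 m and contact force between slab and shim above 3 N and y of front_foot in the frame of shim between -0.013 and 0.013 m and x of front_foot in the frame of shim between -0.009 and 0.009 m and y of bar_toe in the frame of slab below -0.095 m and height (world z) of pry_bar below 0.004 m and angle between pry_bar's own z axis and vertical below 0.06 rad and contact force between pry_bar and slab below 0.1 N and linear speed of each of pry_bar, slab below 0.01 m/s); the robot touches nothing.
It fails at once if the shim is pushed against the propped slab's foot with more than 12 N, or the slab is dropped on the shim (more than 40 N) ((height (world z) of front_foot above 0.0097 m and contact force between shim and slab above 12 N) or contact force between shim and slab above 40 N).
It fails at once if the slab is tipped until its front foot is more than 20 mm up, or shoved more than 20 mm from its place (height (world z) of front_foot above 0.02 m or distance of slab from where it was at the start of the episode above 0.02 m).
It fails at once if the bar is forced against the stand with more than 60 N (contact force between pry_bar and stand above 60 N).
It fails at once if the robot lifts or pushes the slab itself (contact force between any of the fingers, the arm and slab above 3 N).
It fails at once if a bystander is moved more than 30 mm (distance of any of beaker, bottle_amber_5, bottle_red_2, timer, marker, forceps, tape_roll from where it was at the start of the episode above 0.03 m).
It also fails if it takes over 72 s, if anything falls off the work surface, if the arm or the gripper's body presses on something with over 40 N, if the wrist force passes 120 N, or if a joint passes its speed limit or range.

## Working session

There is one attempt and no reset: what is moved stays moved. The work goes in short steps, Python scripts to look and compute and a tool call to move; the robot and the scene stay as the last step left them, time stands still between calls to the robot, and variables do not carry over. Pictures are saved under pics/ and viewed, about 8 in all and at most 12, crops included, and the job is handed in when it is done.

Besides the shell and the picture viewer there is one more tool, called after "Call:" as name(argument=value, ...), one argument or row to a line, values as JSON. play_rows: Moves the arm, as the interface text tells. Its arguments: {"type":"object","properties":{"steps":{"type":"array"},"force":{"type":"number"}},"required":["steps"]}

```bash
mkdir -p pics; ls; cat > h.py <<'E'
import numpy as np, cv2
from cell import get_state, read_camera, close_job
from scipy.spatial.transform import Rotation as R
def grab(name,fn=None):
    c=read_camera(name)
    if fn: cv2.imwrite('pics/'+fn,cv2.cvtColor(c['pixels'],cv2.COLOR_RGB2BGR))
    return c
def ray(c,u,v):
    T=np.array(c['world_to_cam']);Rm=T[:3,:3];o=-Rm.T@T[:3,3]
    d=Rm.T@np.array([(u-c['cx'])/c['fx'],(v-c['cy'])/c['fy'],1]);return o,d/np.linalg.norm(d)
def onz(c,u,v,z):
    o,d=ray(c,u,v);return o+d*(z-o[2])/d[2]
def proj(c,p):
    T=np.array(c['world_to_cam']);q=T[:3,:3]@np.asarray(p)+T[:3,3]
    return np.array([c['fx']*q[0]/q[2]+c['cx'],c['fy']*q[1]/q[2]+c['cy']])
def tri(rays):
    A=np.zeros((3,3));b=np.zeros(3)
    for o,d in rays:
        M=np.eye(3)-np.outer(d,d);A+=M;b+=M@o
    return np.linalg.solve(A,b)
E
python3 - <<'E'
from h import *
import pickle
d={n:grab(n,n+'0.png') for n in ('scene','top','wrist')}
pickle.dump(d,open('c0.pkl','wb'))
for n,c in d.items():
    T=np.array(c['world_to_cam']);print(n,c['fx'],(-T[:3,:3].T@T[:3,3]).round(3))
s=get_state();print({k:np.round(v,3) for k,v in s.items()})
E
```

```text
pics
scene 452.83280446875494 [ 0.708 -1.138  0.61 ]
top 494.145951447541 [0.259 0.047 1.546]
wrist 323.0125657999816 [ 0.316 -0.545  0.373]
{'clock': np.float64(0.15), 'joints': array([ 1.107,  0.412, -0.013,  1.597,  0.006,  1.134, -0.082]), 'qd': array([ 0.   , -0.003,  0.   , -0.003, -0.002,  0.   ,  0.   ]), 'joint_torque': array([ 2.0000e-03, -6.0103e+01,  6.8300e-01, -2.9965e+01,  1.4000e-02,
        8.0000e-03,  0.0000e+00]), 'ee_pos': array([ 0.241, -0.576,  0.231]), 'ee_rot': array([-3.14 ,  0.   ,  0.396]), 'ft_force': array([-0.151, -0.825,  0.195]), 'torque': array([-0.02 ,  0.034, -0.007]), 'width': np.float64(0.085)}
```

View pics/top0.png

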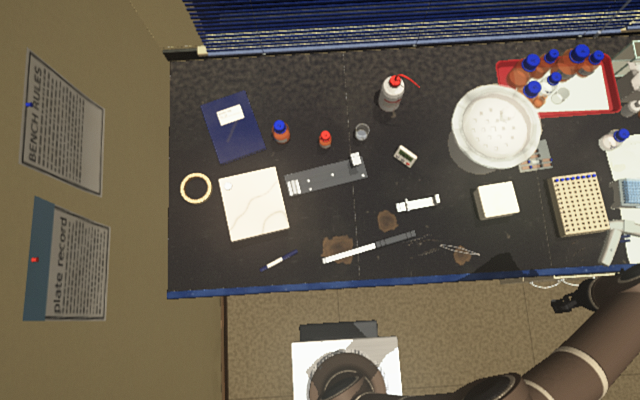

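View pics/scene0.png

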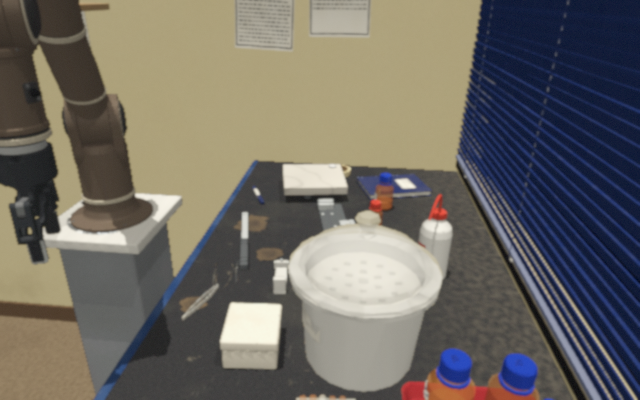

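Top view: slab centred near px (254,204), stand from (287,187) to (366,166) with the catch at (356,158), bar from (323,261) to (415,234) with its blade left, shim from (397,208) to (439,200). Scene view: the same, from far off. Next, rough positions.

```bash
python3 - <<'E'
from h import *
import pickle
d=pickle.load(open('c0.pkl','rb'));c=d['top']
for n,u,v,z in [('slab',254,204,.057),('stand slab end',286,188,.005),('stand far',367,167,.005),('catch',356,158,.06),('bartoe',323,261,.006),('barend',415,234,.018),('shim L',397,208,.008),('shim R',437,200,.04),('forceps',460,250,0),('marker',279,261,0.01),('timer',405,156,.052),('beaker',362,131,.05),('amber',281,130,.11),('red',325,139,.08),('tape',196,188,.02)]:
    print(n,onz(c,u,v,z).round(3))
w=d['wrist'];T=np.array(w['world_to_cam']);s=get_state();RR=R.from_euler('xyz',s['ee_rot']).as_matrix()
print('cam in tool',(RR.T@(-T[:3,:3].T@T[:3,3]-s['ee_pos'])).round(4),'\n',(T[:3,:3]@RR).round(3), RR.round(3))
img=cv2.imread('pics/top0.png')[120:280,180:500];cv2.imwrite('pics/topc.png',cv2.resize(img,None,fx=2.5,fy=2.5,interpolation=cv2.INTER_CUBIC))
E
```

```text
slab [0.566 0.253 0.057]
stand slab end [0.623 0.157 0.005]
stand far [ 0.677 -0.108  0.005]
catch [ 0.693 -0.07   0.06 ]
bartoe [0.384 0.052 0.006]
barend [ 0.449 -0.238  0.018]
shim L [ 0.536 -0.192  0.008]
shim R [ 0.548 -0.313  0.04 ]
forceps [ 0.393 -0.377  0.   ]
marker [0.392 0.187 0.01 ]
timer [ 0.693 -0.225  0.052]
beaker [ 0.784 -0.096  0.05 ]
amber [0.781 0.157 0.11 ]
red [0.754 0.023 0.08 ]
tape [0.636 0.441 0.02 ]
cam in tool [ 8.150e-02  1.000e-04 -1.422e-01] 
 [[ 0.002  1.    -0.001]
 [-0.949  0.001 -0.316]
 [-0.316  0.001  0.949]] [[ 0.923  0.386 -0.001]
 [ 0.386 -0.923  0.001]
 [-0.    -0.001 -1.   ]]
```

View pics/topc.png

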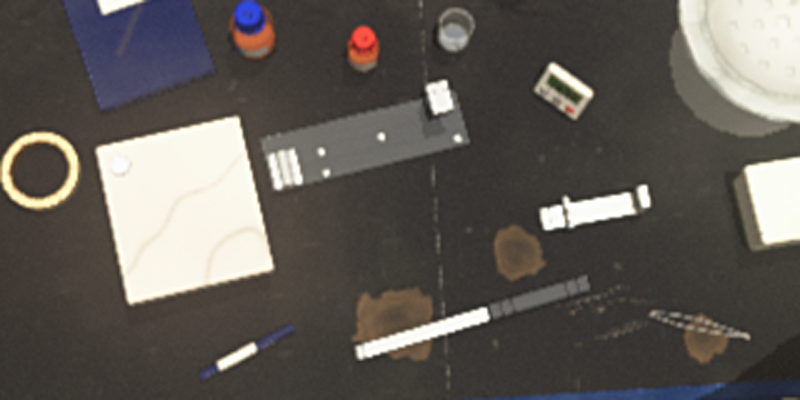

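The enlarged crop confirms the layout: bar handle right and blade left, shim with its shoulder and leading edge to the left and tab right, ridge next to the slab, catch on the far (+x) side. I'll go and look from the wrist camera.

Call:
play_rows(
  steps=[
    [1.8,-1.0,-1.4,0,0,0.3,0],
    [3.7,-2.1,-2.8,0,0,0.6,0],
    [5.7,-3.3,-4.2,0,0,0.9,0],
    [7.8,-4.5,-5.6,0,0,1.2,0],
    [9.9,-5.7,-6.8,0,0,1.5,0],
    [12.0,-6.9,-6.8,0,0,1.9,0],
    [14.1,-8.2,-6.8,0,0,2.3,0],
    [16.2,-9.4,-6.8,0,0,2.6,0],
    [18.3,-10.6,-6.8,0,0,2.84,0],
    [18.3,-10.6,-6.8,0,0,2.84,0],
  ],
  force=40,
)

```text
clock: 1.4
ee_pos: [0.5628, -0.1505, 0.4005]
ee_rot: [-3.139, 0.0, 0.006]
ft_force: [-0.6, -0.1, -0.4]
width: 0.0852
```

```bash
python3 - <<'E'
from h import *
import pickle
w=grab('wrist','w1.png');pickle.dump(w,open('w1.pkl','wb'))
s=get_state();print(s['clock'],s['ee_pos'].round(4) if hasattr(s['ee_pos'],'round') else s['ee_pos'],np.round(s['ee_rot'],4))
E
```

```text
1.45 [ 0.5626 -0.1517  0.4005] [-3.1398e+00  7.0000e-04  5.3000e-03]
```

Call:
play_rows(
  steps=[
    [0,-1,0,0,0,0,0],
    [0,-2.2,0,0,0,0,0],
    [0,-3.6,0,0,0,0,0],
    [0,-5,0,0,0,0,0],
    [0,-6.4,0,0,0,0,0],
    [0,-7.8,0,0,0,0,0],
    [0,-9,0,0,0,0,0],
    [0,-10,0,0,0,0,0],
    [0,-10,0,0,0,0,0],
    [0,-10,0,0,0,0,0],
  ],
)

```text
clock: 2.7
ee_pos: [0.5612, 0.0921, 0.4012]
ee_rot: [3.14, 0.0, -0.003]
ft_force: [-0.3, -1.2, -0.2]
width: 0.0851
```

```bash
python3 - <<'E'
from h import *
import pickle
w=grab('wrist','w2.png');pickle.dump(w,open('w2.pkl','wb'))
s=get_state();print(s['clock'],np.round(s['ee_pos'],4),np.round(s['ee_rot'],4))
E
```

```text
2.75 [0.5613 0.092  0.4012] [ 3.1405 -0.     -0.0033]
```

View pics/w1.png

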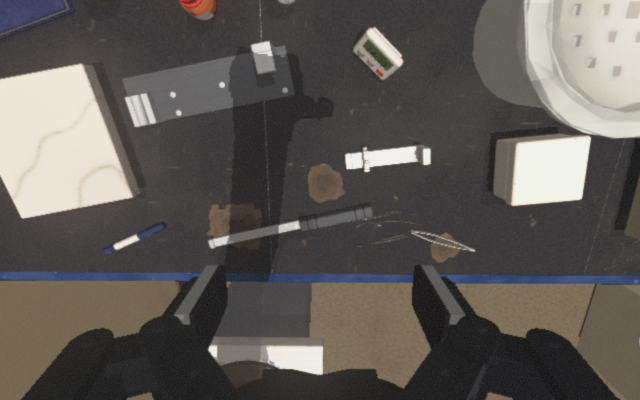

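View pics/w2.png

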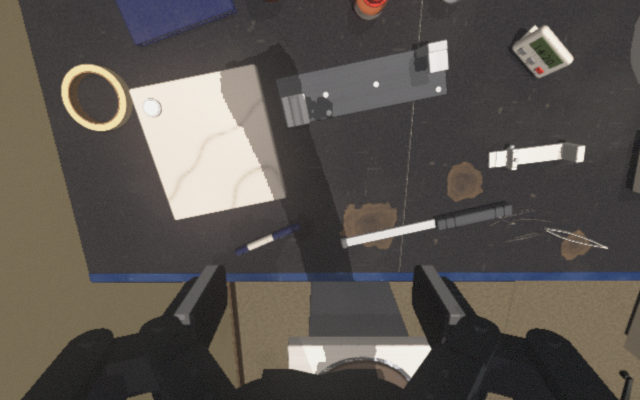

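w1/w2 from the wrist: in w2 the slab top has corners near (131,88),(258,65),(284,197),(176,218); stand plate (278,78)–(447,92) with catch (433,57); shim (490,158)–(584,152); bar (342,244)–(511,210). Now masks and rays.

```bash
cat > m.py <<'E'
from h import *
import pickle
W={k:pickle.load(open(k+'.pkl','rb')) for k in('w1','w2')}
def cont(k,roi,lo,hi=256,sat=256):
    x0,y0,x1,y1=roi;im=W[k]['pixels'][y0:y1,x0:x1];hsv=cv2.cvtColor(im,cv2.COLOR_RGB2HSV)
    m=((hsv[...,2]>=lo)&(hsv[...,2]<hi)&(hsv[...,1]<sat)).astype(np.uint8)
    m=cv2.morphologyEx(m,cv2.MORPH_CLOSE,np.ones((3,3)))
    cs,_=cv2.findContours(m,cv2.RETR_EXTERNAL,cv2.CHAIN_APPROX_NONE)
    c=max(cs,key=cv2.contourArea);return c.reshape(-1,2)+[x0,y0],m
def quad(c):
    r=cv2.minAreaRect(c.astype(np.float32));return cv2.boxPoints(r)
E
python3 - <<'E'
from m import *
for k,roi,lo in [('w1',(0,55,145,222),120),('w2',(120,55,292,225),70)]:
    c,_=cont(k,roi,lo);a=cv2.approxPolyDP(c.reshape(-1,1,2).astype(np.int32),6,True).reshape(-1,2)
    print('slab',k,a.tolist(),cv2.contourArea(c.astype(np.int32)));print([onz(W[k],*p,.057)[:2].round(4).tolist() for p in a])
for k,roi in [('w1',(338,135,440,180)),('w2',(482,135,595,175))]:
    c,_=cont(k,roi,110);a=cv2.approxPolyDP(c.reshape(-1,1,2).astype(np.int32),2.5,True).reshape(-1,2);print('shim',k,a.tolist())
for k,roi in [('w1',(200,205,305,252)),('w2',(336,212,440,250))]:
    c,_=cont(k,roi,120);q=quad(c);print('blade',k,q.round(1).tolist());print([onz(W[k],*p,.006)[:2].round(4).tolist() for p in q])
# crops
A=cv2.imread('pics/w1.png');B=cv2.imread('pics/w2.png')
def cr(I,x,y,w,h,f):return cv2.resize(I[y:y+h,x:x+w],None,fx=f,fy=f,interpolation=cv2.INTER_CUBIC)
p=np.vstack([np.hstack([cr(A,115,35,200,75+25,4)]),cr(B,270,35,200,50+0,4)]);
g=np.clip(p.astype(float)*1.6,0,255).astype(np.uint8);cv2.imwrite('pics/stand.png',g)
E
```

```text
slab w1 [[81, 63], [0, 78], [0, 178], [22, 218], [132, 197]] 15039.5
[[0.6848, 0.181], [0.6644, 0.2993], [0.5196, 0.3433], [0.4535, 0.328], [0.4905, 0.1443]]
slab w2 [[120, 55], [120, 213], [134, 213], [128, 224], [285, 224], [281, 144], [257, 67], [228, 66], [254, 55]] 25585.5
[[0.6964, 0.3649], [0.4652, 0.4102], [0.4651, 0.3878], [0.4462, 0.4009], [0.4457, 0.1467], [0.5745, 0.1482], [0.681, 0.1775], [0.6823, 0.2177], [0.6962, 0.1807]]
shim w1 [[430, 148], [421, 145], [368, 151], [363, 147], [362, 152], [346, 153], [347, 169], [363, 167], [364, 171], [369, 171], [371, 166], [417, 161], [417, 147], [421, 146], [422, 163], [425, 165], [430, 163]]
shim w2 [[563, 143], [525, 148], [511, 145], [511, 169], [522, 163], [560, 159]]
blade w1 [[206.0, 236.1999969482422], [228.5, 229.39999389648438], [232.3000030517578, 241.89999389648438], [209.6999969482422, 248.6999969482422]]
[[0.4009, 0.054], [0.4146, 0.012], [0.39, 0.0071], [0.3759, 0.0497]]
blade w2 [[341.1000061035156, 233.10000610351562], [433.6000061035156, 216.8000030517578], [436.0, 230.5], [343.5, 246.8000030517578]]
[[0.407, 0.0516], [0.4383, -0.1124], [0.4118, -0.1197], [0.3797, 0.0466]]
```

View pics/stand.png

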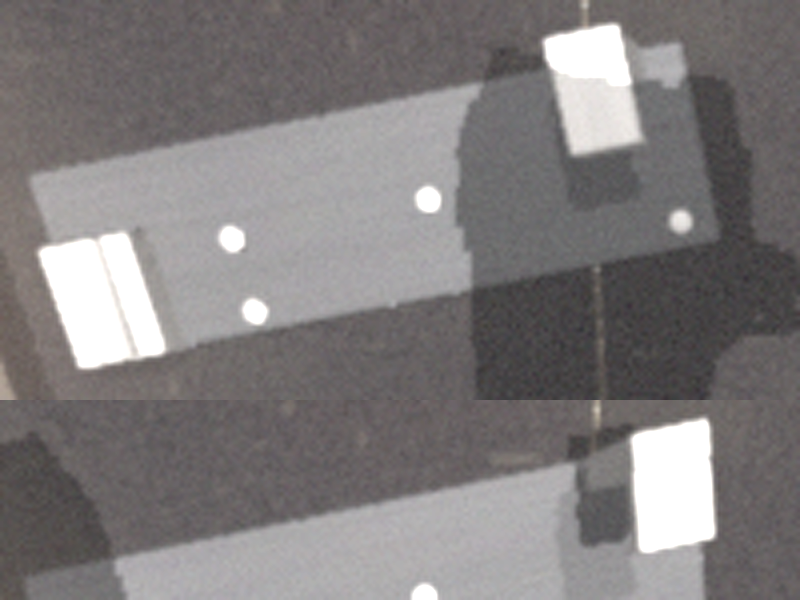

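The stand crop gives sharp corners: in w1, plate corners at crop (31,176),(683,43),(720,240) and lip top (545,40),(620,27),(642,142),(572,157). One composite for the slab, shim and bar corners.

```bash
python3 - <<'E'
from m import *
A=cv2.imread('pics/w1.png');B=cv2.imread('pics/w2.png')
def cr(I,x,y,w,h,f):return cv2.resize(I[y:y+h,x:x+w],None,fx=f,fy=f,interpolation=cv2.INTER_CUBIC)
P=np.zeros((600,800,3),np.uint8)
def put(c,x,y):P[y:y+c.shape[0],x:x+c.shape[1]]=c
put(cr(B,125,55,180,170,2),0,0)       #360x340
put(cr(A,340,140,95,35,4),400,0)      #380x140
put(cr(B,485,135,100,35,4),400,150)    #400x140
b=cr(B,335,200,185,50,4);put(np.clip(b*1.5,0,255).astype(np.uint8),0,400) #740x200
cv2.imwrite('pics/comp.png',P)
# front face profiles
for k,p,q in[('w2',(255,140),(295,133)),('w1',(90,140),(130,132))]:
    g=cv2.cvtColor(W[k]['pixels'],cv2.COLOR_RGB2GRAY)
    print(k,[(int(x),int(g[int(round(y)),int(x)])) for x,y in zip(np.linspace(p[0],q[0],41),np.linspace(p[1],q[1],41))])
E
```

```text
w2 [(255, 154), (256, 156), (257, 157), (258, 155), (259, 157), (260, 155), (261, 154), (262, 154), (263, 156), (264, 154), (265, 155), (266, 154), (267, 154), (268, 155), (269, 151), (270, 144), (271, 130), (272, 99), (273, 80), (274, 66), (275, 63), (276, 62), (277, 63), (278, 60), (279, 64), (280, 63), (281, 59), (282, 61), (283, 59), (284, 61), (285, 61), (286, 60), (287, 59), (288, 51), (289, 62), (290, 61), (291, 54), (292, 55), (293, 55), (294, 57), (295, 54)]
w1 [(90, 229), (91, 230), (92, 229), (93, 230), (94, 229), (95, 231), (96, 231), (97, 230), (98, 229), (99, 229), (100, 230), (101, 230), (102, 230), (103, 231), (104, 230), (105, 230), (106, 231), (107, 229), (108, 217), (109, 193), (110, 146), (111, 116), (112, 107), (113, 107), (114, 105), (115, 102), (116, 103), (117, 102), (118, 90), (119, 72), (120, 65), (121, 63), (122, 66), (123, 61), (124, 63), (125, 65), (126, 65), (127, 66), (128, 71), (129, 79), (130, 72)]
```

View pics/comp.png

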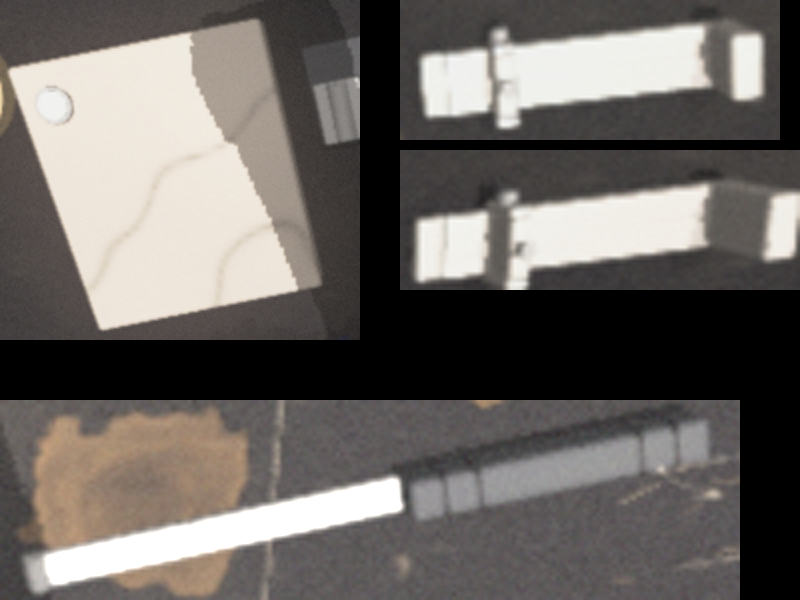

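Composite shows (crop pixels): slab top corners (10,68),(259,20),(320,286),(101,329); shim leading corners, shoulder near (500,75), tab top (732–766,33–101); bar handle ends (413..710). Fit planar poses from rays.

```bash
cat > fit.py <<'E'
from m import *
from scipy.optimize import least_squares
def px(f,ox,oy,x,y):return (x+.5)/f-.5+ox,(y+.5)/f-.5+oy
S1=lambda x,y:('w1',)+px(4,115,35,x,y)
S2=lambda x,y:('w2',)+px(4,270,35,x,y-400)
L2=lambda x,y:('w2',)+px(2,125,55,x,y)
H1=lambda x,y:('w1',)+px(4,340,140,x-400,y)
H2=lambda x,y:('w2',)+px(4,485,135,x-400,y-150)
B2=lambda x,y:('w2',)+px(4,335,200,x,y-400)
D={'stand':[(S1(31,176),52,23,5),(S1(683,43),52,-239,5),(S1(720,240),-22,-239,5),(S1(545,40),52,-197,60),(S1(620,27),52,-223,60),(S1(642,142),14,-223,60),(S1(572,157),14,-197,60),(S2(25,577),52,23,5),(S2(632,437),52,-197,60),(S2(708,420),52,-223,60),(S2(716,538),14,-223,60),(S2(640,552),14,-197,60)],
'slab':[(L2(10,68),100,90,57),(L2(259,20),100,-90,57),(L2(320,286),-100,-90,57),(L2(101,329),-100,90,57),(('w1',81,63),100,-90,57),(('w1',22,218),-100,90,57)],
'shim':[(H1(421,55),13,20,6.5),(H1(426,118),-13,20,6.5),(H1(732,35),13,-99,40),(H1(763,33),13,-111,40),(H1(766,98),-13,-111,40),(H1(737,101),-13,-99,40),(H2(416,217),13,20,6.5),(H2(418,283),-13,20,6.5),(H2(770,197),13,-99,40),(H2(763,258),-13,-99,40)],
'bar':[(B2(707,420),10,-85,18),(B2(710,458),-10,-85,18),(B2(413,483),10,45,18),(B2(418,520),-10,45,18),(B2(45,555),8,207,6),(B2(50,585),-8,207,6),(B2(400,477),8,48,6),(B2(403,512),-8,48,6),(('w1',232.,220.),None,0,0)]}
poses={}
for n,L in D.items():
    L=[l for l in L if l[1] is not None]
    def P(p):return np.array([[p[0]+(np.cos(p[2])*x-np.sin(p[2])*y)/1e3,p[1]+(np.sin(p[2])*x+np.cos(p[2])*y)/1e3,z/1e3+(p[3] if len(p)>3 else 0)] for _,x,y,z in L])
    def f(p):
        return np.concatenate([(onz(W[l[0][0]],l[0][1],l[0][2],q[2])-q)[:2] for l,q in zip(L,P(p))])
    r=least_squares(f,[.55,0,.1],loss='soft_l1',f_scale=.002);r4=least_squares(f,list(r.x)+[0])
    poses[n]=r.x;print(n,r.x.round(4),'with z',r4.x.round(4));print((f(r.x)*1e3).round(1).reshape(-1,2).tolist())
pickle.dump(poses,open('poses.pkl','wb'))
E
python3 fit.py; python3 - <<'E'
from m import *
P=pickle.load(open('poses.pkl','rb'))
def pt(n,x,y):
    p=P[n];c,s=np.cos(p[2]),np.sin(p[2]);return np.array([p[0]+(c*x-s*y)/1e3,p[1]+(s*x+c*y)/1e3])
def inv(n,q):
    p=P[n];c,s=np.cos(p[2]),np.sin(p[2]);d=(np.array(q)[:2]-p[:2])*1e3;return np.array([c*d[0]+s*d[1],-s*d[0]+c*d[1]]).round(1)
print('foot',pt('slab',-25,-68),'entry',pt('slab',30,-90),'in stand',inv('stand',pt('slab',30,-90)))
for k,(f,ox,oy,sy),pts in[('w1',(4,340,140,0),[(492,30),(507,30),(500,125),(519,127)])]:
    for x,y in pts:
        u=(x-400+.5)/4-.5+ox;v=(y-sy+.5)/4-.5+oy;print('shoulder',inv('shim',onz(W[k],u,v,.024)))
E
```

```text
stand [0.6209 0.1271 0.1922] with z [ 0.6211  0.1271  0.1922 -0.0027]
[[-0.4, -2.6], [-1.5, -0.3], [0.7, 1.0], [-0.3, -0.2], [-1.1, -0.3], [0.3, 0.8], [0.2, -0.2], [0.4, -1.3], [-0.1, 0.2], [0.1, 0.6], [0.5, 0.5], [1.0, 0.9]]
slab [0.5698 0.2527 0.1794] with z [0.5705 0.2513 0.1779 0.0037]
[[0.5, 0.6], [-0.4, -0.8], [2.8, -0.7], [-1.1, -0.1], [0.5, -1.0], [-1.8, 4.6]]
shim [ 0.5429 -0.2141  0.1247] with z [ 0.5427 -0.2149  0.1248 -0.0017]
[[0.4, -0.3], [-0.5, -0.0], [0.0, 0.1], [-0.6, 0.0], [-0.3, -0.9], [-0.1, -1.5], [1.3, 1.6], [-0.8, -0.6], [-0.4, 0.9], [1.4, 0.8]]
bar [ 0.437  -0.161   0.2329] with z [ 0.4362 -0.1617  0.2328 -0.0019]
[[-1.4, 2.2], [0.6, 2.2], [-0.2, -1.2], [1.7, -0.8], [-0.4, 0.4], [0.1, 1.5], [0.6, -2.3], [-0.7, -1.8]]
foot [0.55733446 0.18130565] entry [0.61537782 0.16947485] in stand [ 2.6 42.6]
shoulder [23.1 -8.4]
shoulder [ 22.4 -14.4]
shoulder [-15.9  -8.8]
shoulder [-17.7 -16.5]
```

Call:
play_rows(
  steps=[
    [-0.5,1.0,1.0,0,0,1.2,0],
    [-1.0,2.2,2.2,0,0,2.4,0],
    [-1.7,3.4,3.5,0,0,3.6,0],
    [-2.3,4.6,5.0,0,0,4.8,0],
    [-2.9,5.8,6.4,0,0,6.0,0],
    [-3.5,7.0,7.8,0,0,7.2,0],
    [-4.1,8.2,9.2,0,0,8.4,0],
    [-4.6,9.3,10.4,0,0,9.56,0],
    [-4.97,10.1,11.25,0,0,9.56,0],
    [-4.97,10.1,11.25,0,0,9.56,0],
  ],
)

```text
clock: 4.0
ee_pos: [0.4345, -0.1605, 0.1189]
ee_rot: [3.138, 0.001, -1.34]
ft_force: [0.6, -0.3, 0.1]
width: 0.0851
```

```bash
python3 - <<'E'
from h import *
import pickle
w=grab('wrist','w3.png');pickle.dump(w,open('w3.pkl','wb'))
s=get_state();print(s['clock'],np.round(s['ee_pos'],4),np.round(s['ee_rot'],4),np.round(s['joints'],3))
P=pickle.load(open('poses.pkl','rb'));p=P['bar']
for x,y,z in[(10,-85,18),(-10,-85,18),(10,45,18),(-10,45,18),(0,215,6)]:
    c,q=np.cos(p[2]),np.sin(p[2]);print((x,y),proj(w,[p[0]+(c*x-q*y)/1e3,p[1]+(q*x+c*y)/1e3,z/1e3]).round(1))
E
```

```text
4.05 [ 0.436  -0.1594  0.1199] [ 3.1406e+00  3.0000e-04 -1.3385e+00] [ 0.312  0.284 -0.077  2.09   0.031  0.769 -2.695]
(10, -85) [301.6  88.8]
(-10, -85) [329.8  88.7]
(10, 45) [304.4 253.6]
(-10, 45) [328.3 253.6]
(0, 215) [317.  395.7]
```

View pics/w3.png

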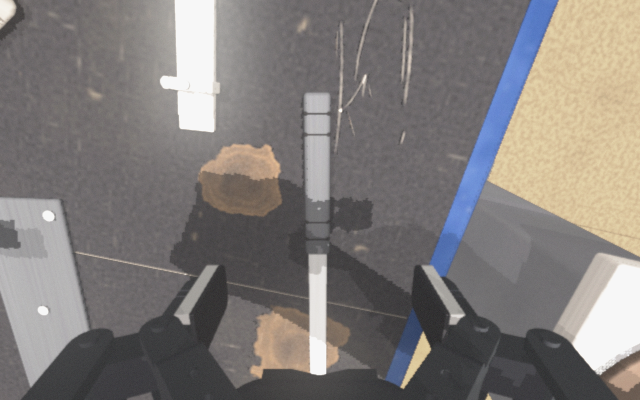

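The wrist picture shows the bar's handle at (304–330, 93–253), matching the prediction to about 1 px sideways. Joint 7 sits close to its limit, so I'll take the other half-turn grasp.

Call:
play_rows(
  steps=[
    [0,0,0,0,0,-1.3,0],
    [0,0,0,0,0,-2.6,0],
    [0,0,0,0,0,-3.9,0],
    [0,0,0,0,0,-5.2,0],
    [0,0,0,0,0,-6.5,0],
    [0,0,0,0,0,-7.8,0],
    [0,0,0,0,0,-9.1,0],
    [0,0,0,0,0,-10.4,0],
    [0,0,0,0,0,-11.7,0],
    [0,0,0,0,0,-13,0],
  ],
)

```text
clock: 5.3
ee_pos: [0.4379, -0.1579, 0.1214]
ee_rot: [3.14, -0.001, 0.486]
ft_force: [0.1, 0.4, -0.7]
width: 0.0854
```

Call:
play_rows(
  steps=[
    [0,0,0,0,0,-1.3,0],
    [0,0,0.3,0,0,-2.6,0],
    [0,0,0.6,0,0,-3.9,0],
    [0,0,1.0,0,0,-5.2,0],
    [0,0,1.5,0,0,-6.5,0],
    [0,0,2.0,0,0,-7.8,0],
    [0,0,2.5,0,0,-9.1,0],
    [0,0,2.5,0,0,-9.5,0],
    [0,0,2.5,0,0,-9.5,0],
    [0,0,2.5,0,0,-9.5,0],
  ],
)

```text
clock: 6.55
ee_pos: [0.4374, -0.1583, 0.0583]
ee_rot: [3.141, 0.001, 1.805]
ft_force: [-0.6, 0.3, 0.7]
width: 0.0856
```

```bash
python3 - <<'E'
from h import *
s=get_state();print(s['clock'],np.round(s['ee_pos'],4),np.round(s['ee_rot'],4),np.round(s['joints'],3))
E
```

```text
6.55 [ 0.4374 -0.1583  0.0583] [3.1405e+00 1.1000e-03 1.8047e+00] [ 0.791  0.476 -0.676  2.105  0.459  0.706  0.046]
```

Call:
play_rows(
  steps=[
    [-0.1,0,0.6,0,0,0,0],
    [-0.1,0,1.2,0,0,0,0],
    [-0.1,0,1.8,0,0,0,0],
    [-0.1,0,2.15,0,0,0,0],
    [-0.1,0,2.15,0,0,0,0.3],
    [-0.1,0,2.15,0,0,0,0.6],
    [-0.1,0,2.15,0,0,0,0.8],
    [-0.1,0,2.15,0,0,0,1],
    [-0.1,0,2.15,0,0,0,1],
    [-0.1,0,2.15,0,0,0,1],
  ],
  force=60,
)

```text
clock: 7.8
ee_pos: [0.4375, -0.1609, 0.0044]
ee_rot: [3.141, 0.001, 1.806]
ft_force: [-1.3, 0.9, 6.4]
width: 0.0187
```

Call:
play_rows(
  steps=[
    [0,0,0,0,0,0,1],
    [0,0,0,0,0,0,1],
    [0,0,-0.2,0,0,0,1],
    [0,0,-0.6,0,0,0,1],
    [0,0,-1.2,0,0,0,1],
    [0,0,-2,0,0,0,1],
    [0,0,-3,0,0,0,1],
    [0,0,-3.8,0,0,0,1],
    [0,0,-4,0,0,0,1],
    [0,0,-4,0,0,0,1],
  ],
)

```text
clock: 9.05
ee_pos: [0.4372, -0.1609, 0.1041]
ee_rot: [3.141, 0.001, 1.806]
ft_force: [0.0, -0.3, -2.4]
width: 0.0182
```

```bash
python3 - <<'E'
from h import *
import pickle
s=get_state();print(s['clock'],np.round(s['ee_pos'],4),np.round(s['ee_rot'],4),np.round(s['ft_force'],2),np.round(s['torque'],3))
w=grab('wrist','w4.png');pickle.dump(w,open('w4.pkl','wb'))
t=grab('top','t4.png');pickle.dump(t,open('t4.pkl','wb'))
T=np.array(w['world_to_cam'])
p=np.array(s['ee_pos']);M=R.from_euler('xyz',s['ee_rot']).as_matrix()
# assumed bar in tool: bar +y = tool x, bar x = tool y, underside at TCP z
for y in(-85,45):
    for x in(-10,10): print((x,y),'wrist px',proj(w,p+M@np.array([y/1e3,x/1e3,-.014])).round(1))
print('toe top',proj(t,p+M@np.array([.215,0,-.006])).round(1),'end',proj(t,p+M@np.array([-.085,0,-.014])).round(1))
E
```

```text
9.05 [ 0.4372 -0.1609  0.1041] [3.1413e+00 7.0000e-04 1.8057e+00] [ 0.04 -0.27 -2.39] [ 0.024 -0.008  0.005]
(-10, -85) wrist px [299.4 420. ]
(10, -85) wrist px [336.4 420. ]
(-10, 45) wrist px [293.7 187.7]
(10, 45) wrist px [342.3 187.7]
toe top [323.9 256.9] end [422.5 226.6]
```

```bash
python3 - <<'E'
from h import *
import pickle
w=pickle.load(open('w4.pkl','rb'));g=cv2.cvtColor(w['pixels'],cv2.COLOR_RGB2GRAY)
print('col profile',[(r,int(g[r,310:326].mean())) for r in range(120,240,4)])
t=pickle.load(open('t4.pkl','rb'));hs=cv2.cvtColor(t['pixels'],cv2.COLOR_RGB2HSV)[225:285,290:440]
m=((hs[...,2]>150)&(hs[...,1]<60)).astype(np.uint8);cs,_=cv2.findContours(m,0,2)
for c in cs:
    if cv2.contourArea(c)>20: print((cv2.boxPoints(cv2.minAreaRect(c))+[290,225]).round(1).tolist())
E
python3 - <<'E'
# plan: bar pose list in world; tool pose relations
import sys;sys.path.insert(0,'.')
open('plan.py','w').write('''
from h import *
ST=(0.6209,0.1271,0.1922)
def stand(x,y,z):
    c,s=np.cos(ST[2]),np.sin(ST[2]);return np.array([ST[0]+c*x-s*y,ST[1]+s*x+c*y,z])
OFF=np.array([0,0,.0044])  # bar origin in tool; bar y=tool x, bar x=tool y, bar z=-tool z
def barR(yaw,slope): # slope>0 handle high; yaw: bar y dir relative to world y
    y=np.array([-np.sin(yaw)*np.cos(slope),np.cos(yaw)*np.cos(slope),-np.sin(slope)])
    x=np.array([np.cos(yaw),np.sin(yaw),0]);return np.stack([x,y,np.cross(x,y)],1)
def tool(o,yaw,slope):
    B=barR(yaw,slope);M=np.stack([B[:,1],B[:,0],-B[:,2]],1);return o-M@OFF,M
def step(p0,M0,p,M):
    d=M0.T@(p-p0)/.025;r=R.from_matrix(M0.T@M).as_rotvec()/np.deg2rad(8);return np.concatenate([d,r]).round(2).tolist()
def contact(xr,yaw,slope,by,lift=0,xs=0,z0=0):
    # bar underside point y=by tangent to ridge (axis z .024 r .008) at stand x=xr
    B=barR(yaw,slope);q=stand(xr,0,.024+z0)+B[:,2]*(.008+lift);return q-B[:,1]*by+0*xs
''')
E
```

```text
col profile [(120, 242), (124, 242), (128, 241), (132, 242), (136, 242), (140, 241), (144, 241), (148, 241), (152, 241), (156, 239), (160, 237), (164, 228), (168, 219), (172, 216), (176, 110), (180, 91), (184, 99), (188, 101), (192, 101), (196, 100), (200, 100), (204, 100), (208, 99), (212, 99), (216, 79), (220, 97), (224, 98), (228, 98), (232, 98), (236, 98)]
[[321.1, 255.0], [376.4, 238.1], [378.2, 244.1], [322.9, 260.9]]
```

```bash
sed -i 's/^OFF=.*/OFF=np.array([.004,0,.0044])/' plan.py; cat >> plan.py <<'E'
import pickle,sys,os
def setcmd(p,M):pickle.dump((p,M),open('cmd.pkl','wb'))
def cmd():return pickle.load(open('cmd.pkl','rb'))
def meas():
    s=get_state();return np.array(s['ee_pos']),R.from_euler('xyz',s['ee_rot']).as_matrix()
def apply(row):
    p,M=cmd();r=np.array(row[:6],float);p2=p+M@(r[:3]*.025);M2=M@R.from_rotvec(r[3:]*np.deg2rad(8)).as_matrix();setcmd(p2,M2)
def st(t=''):
    s=get_state();print(t,round(s['clock'],2),np.round(s['ee_pos'],4),np.round(s['ee_rot'],4),'F',np.round(s['ft_force'],1),'T',np.round(s['torque'],2),'w',round(s['width'],4))
def show(n,p,M):
    p0,M0=cmd();print(n,step(p0,M0,p,M),p.round(3))
TOE=np.array([10,67.]);
def line(xend):  # bar through toe(stand mm) and end at y -225
    d=TOE-[xend,-225];a=-np.arctan2(d[0],d[1]);xr=TOE[0]-d[0]/d[1]*67;return xr/1e3,ST[2]+a
def bar(xend,slope,by,lift):
    xr,yaw=line(xend);return tool(contact(xr,yaw,slope,by,lift),yaw,slope)
E
python3 - <<'E'
from plan import *
setcmd(*meas());st()
show('hover',*bar(0,.26,.200,.06))
show('low',*bar(0,.26,.200,.002))
E
```

```text
9.15 [ 0.4367 -0.1606  0.1033] [-3.1408e+00 -5.0000e-04  1.8060e+00] F [-0.  -0.4 -2.5] T [-0.01  0.02 -0.07] w 0.0184
hover [2.34, 9.6, -1.73, 0.07, -1.86, 0.55] [ 0.657 -0.048  0.146]
low [1.75, 9.56, 0.51, 0.07, -1.86, 0.55] [ 0.659 -0.062  0.09 ]
```

Call:
play_rows(
  steps=[
    [0.2,0.5,-0.8,0,-0.2,0.05,1],
    [0.5,1.8,-1.5,0,-0.5,0.15,1],
    [0.8,3.2,-1.73,0,-0.8,0.25,1],
    [1.2,4.8,-1.73,0,-1.1,0.35,1],
    [1.6,6.4,-1.73,0,-1.4,0.45,1],
    [2.0,7.9,-1.73,0,-1.7,0.5,1],
    [2.2,9.0,-1.73,0.07,-1.86,0.55,1],
    [2.34,9.6,-1.73,0.07,-1.86,0.55,1],
    [2.34,9.6,-1.73,0.07,-1.86,0.55,1],
    [2.34,9.6,-1.73,0.07,-1.86,0.55,1],
  ],
)

```text
clock: 10.4
ee_pos: [0.656, -0.0491, 0.1466]
ee_rot: [-3.14, 0.26, 1.728]
ft_force: [0.1, 0.0, -4.1]
width: 0.0182
```

```bash
python3 - <<'E'
from plan import *
apply([2.34, 9.6, -1.73, 0.07, -1.86, 0.55]);st();print(cmd()[0].round(4))
show('low',*bar(0,.26,.200,.003))
show('ins',*bar(0,.26,.150,.003))
t=grab('top','t5.png');pickle.dump(t,open('t5.pkl','wb'))
w=grab('wrist','w5.png');pickle.dump(w,open('w5.pkl','wb'))
g=cv2.cvtColor(w['pixels'],cv2.COLOR_RGB2GRAY);
A=cv2.imread('pics/w5.png');B=cv2.imread('pics/t5.png')[130:270,200:400]
B=cv2.resize(B,(600,420),interpolation=cv2.INTER_CUBIC);P=np.zeros((600,800,3),np.uint8);P[:420,:600]=B;P[420:,:]=0
P[420:600,:288]=cv2.resize(A,(288,180));cv2.imwrite('pics/c5.png',P)
E
```

```text
10.4 [ 0.656  -0.0491  0.1466] [-3.1404  0.2602  1.7279] F [ 0.1  0.  -4.1] T [ 0.42  0.08 -0.02] w 0.0182
[ 0.6565 -0.0478  0.1464]
low [0.0, 0.0, 2.28, -0.0, -0.0, 0.0] [ 0.659 -0.062  0.091]
ins [2.0, 0.0, 2.28, -0.0, -0.0, 0.0] [ 0.651 -0.014  0.078]
```

View pics/c5.png

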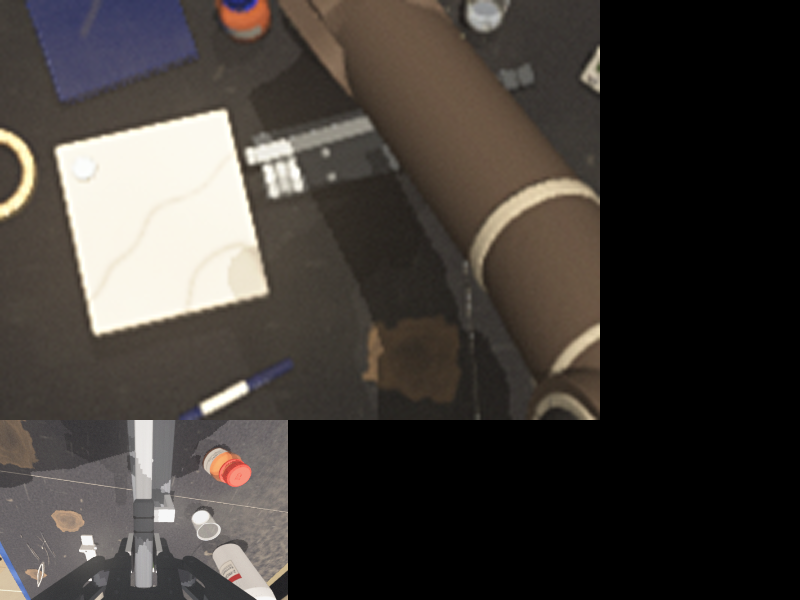

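The picture shows the toe just short of the slab's front edge (crop 248,155) over the ridge, in line with it, with the red bottle and beaker clear. Lower and insert slowly.

Call:
play_rows(
  steps=[
    [0,0,0.4,0,0,0,1],
    [0,0,1.0,0,0,0,1],
    [0,0,1.6,0,0,0,1],
    [0,0,2.0,0,0,0,1],
    [0,0,2.2,0,0,0,1],
    [0,0,2.28,0,0,0,1],
    [0.2,0,2.28,0,0,0,1],
    [0.4,0,2.28,0,0,0,1],
    [0.6,0,2.28,0,0,0,1],
    [0.8,0,2.28,0,0,0,1],
  ],
)

```text
clock: 11.75
ee_pos: [0.6563, -0.0426, 0.0869]
ee_rot: [3.141, 0.26, 1.729]
ft_force: [0.7, 0.7, -2.7]
width: 0.0182
```

Call:
play_rows(
  steps=[
    [0.1,0,0,0,0,0,1],
    [0.25,0,0,0,0,0,1],
    [0.4,0,0,0,0,0,1],
    [0.55,0,0,0,0,0,1],
    [0.7,0,0,0,0,0,1],
    [0.85,0,0,0,0,0,1],
    [1.0,0,0,0,0,0,1],
    [1.1,0,0,0,0,0,1],
    [1.2,0,0,0,0,0,1],
    [1.2,0,0,0,0,0,1],
  ],
)

```text
clock: 13.0
ee_pos: [0.6537, -0.0225, 0.0811]
ee_rot: [3.139, 0.269, 1.721]
ft_force: [3.3, -16.0, 2.6]
width: 0.018
```

```bash
python3 - <<'E'
from plan import *
apply([.8,0,2.28,0,0,0]);apply([1.2,0,0,0,0,0]);st();print(cmd()[0].round(4))
for sl in(.2,.15,.1): show(sl,*bar(0,sl,.150,.001))
E
```

```text
13.0 [ 0.6537 -0.0225  0.0811] [3.139  0.2695 1.7211] F [  3.3 -16.    2.6] T [-2.74 -0.89 -0.21] w 0.018
[ 0.6512 -0.0145  0.0784]
0.2 [-0.02, 0.0, 0.45, -0.0, 0.43, 0.0] [ 0.652 -0.018  0.068]
0.15 [-0.02, 0.0, 0.76, -0.0, 0.78, 0.0] [ 0.652 -0.02   0.06 ]
0.1 [-0.01, 0.0, 1.07, -0.0, 1.14, 0.0] [ 0.652 -0.021  0.053]
```

Contact at −16 N along y, a little early. I'll check whether the slab moved, and where the toe is, before going on.

```bash
python3 - <<'E'
from plan import *
t=grab('top','t6.png');pickle.dump(t,open('t6.pkl','wb'))
def slab(c):
    im=c['pixels'][155:250,205:285];h=cv2.cvtColor(im,cv2.COLOR_RGB2HSV);m=((h[...,2]>170)&(h[...,1]<60)).astype(np.uint8)
    cs,_=cv2.findContours(m,0,1);k=max(cs,key=cv2.contourArea);r=cv2.minAreaRect(k);return np.round(r[0],2)+[205,155],np.round(r[1],1),round(r[2],2)
c0=pickle.load(open('c0.pkl','rb'))['top'];print(slab(c0),slab(pickle.load(open('t5.pkl','rb'))),slab(t))
# toe prediction from measured
p,M=meas();B=np.stack([M[:,1],M[:,0],-M[:,2]],1);o=p+M@OFF
for y in(217,190):
  print(y,(o+B@[0,y/1e3,.005]).round(4),proj(t,o+B@[0,y/1e3,.01]).round(1))
print('ridge px',proj(t,stand(0,0,.032)).round(1),'edge pt',(np.array(proj(t,[*stand(.0026,.0426,0)[:2],.057]))).round(1))
s=grab('scene','s6.png')
A=cv2.imread('pics/t6.png')[160:215,255:335];A=cv2.resize(A,(800,550),interpolation=cv2.INTER_CUBIC)
cv2.imwrite('pics/c6.png',A)
E
```

```text
(array([252.99, 203.45]), array([64.2, 59.9]), 77.47) (array([253. , 203.5]), array([64.3, 59.9]), 77.47) (array([253.79, 203.44]), array([64.3, 70. ]), 73.74)
217 [0.6218 0.1884 0.0229] [275.  187.3]
190 [0.6257 0.1626 0.0301] [282.9 185.1]
ridge px [294.7 186.1] edge pt [280.6 186.8]
```

View pics/c6.png

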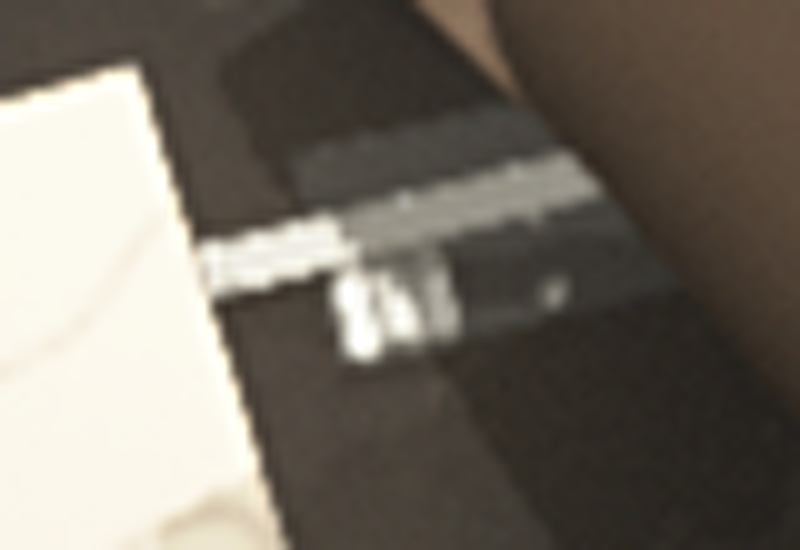

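The toe's tip (crop 205,265) meets the slab's front edge. Measure whether the slab was pushed, using only rows away from the bar.

```bash
python3 - <<'E'
from plan import *
def edges(c):
    g=cv2.cvtColor(c['pixels'],cv2.COLOR_RGB2GRAY).astype(float);o=[]
    for r in(200,210,220):
        row=g[r,200:310];k=np.where(row>140)[0];a,b=k[0],k[-1]
        sub=lambda i,j:i+(140-row[i])/(row[j]-row[i])*(j-i)
        o.append((round(200+sub(a-1,a),2),round(200+sub(b+1,b),2)))
    return o
c0=pickle.load(open('c0.pkl','rb'))['top'];t5=pickle.load(open('t5.pkl','rb'));t6=pickle.load(open('t6.pkl','rb'))
for c in(c0,t5,t6):print(edges(c))
for z in(.057,.03):print(onz(t6,275.5,186.5,z))
for u,v,x,y in[(220,171,0,0),(275,166.5,100,-90)]:print(onz(c0,u,v,.057))
st()
E
```

```text
[(np.float64(199.4), np.float64(282.94)), (np.float64(223.96), np.float64(285.56)), (np.float64(225.97), np.float64(287.56))]
[(np.float64(199.46), np.float64(282.95)), (np.float64(223.95), np.float64(285.57)), (np.float64(225.92), np.float64(287.4))]
[(np.float64(199.47), np.float64(278.82)), (np.float64(219.47), np.float64(281.71)), (np.float64(222.09), np.float64(284.77))]
[0.6171497  0.18525115 0.057     ]
[0.6236443 0.1877626 0.03     ]
[0.67716465 0.35654673 0.057     ]
[0.68145818 0.18449797 0.057     ]
 13.1 [ 0.6537 -0.0224  0.0811] [3.139  0.2693 1.7212] F [  4.3 -15.9   4.1] T [-2.74 -0.89 -0.18] w 0.0181
```

The toe pushed the slab back about 12 mm because it struck the front face (limit 20 mm). I'll back off, dip the toe well lower (slope 0.32), and reinsert 10 mm farther to suit the slab's new place.

```bash
sed -i 's/^TOE=.*/TOE=np.array([10,77.]);/; s/67;return/77;return/' plan.py; grep -n "77" plan.py; python3 - <<'E'
from plan import *
show('back',*bar(0,.27,.180,.004))
show('dip',*bar(0,.33,.180,.003))
show('ins',*bar(0,.33,.140,.003))
E
```

```text
28:TOE=np.array([10,77.]);
30:    d=TOE-[xend,-225];a=-np.arctan2(d[0],d[1]);xr=TOE[0]-d[0]/d[1]*77;return xr/1e3,ST[2]+a
back [-1.19, 0.0, -0.12, -0.01, -0.08, -0.01] [ 0.656 -0.042  0.089]
dip [-1.14, 0.0, -0.52, -0.01, -0.51, -0.01] [ 0.655 -0.038  0.098]
ins [0.46, -0.0, -0.4, -0.01, -0.51, -0.01] [ 0.649 -0.001  0.085]
```

Call:
play_rows(
  steps=[
    [-0.3,0,0,0,0,0,1],
    [-0.7,0,-0.06,0,0,0,1],
    [-1.19,0,-0.12,0,0,0,1],
    [-1.3,0,-0.2,0,-0.1,0,1],
    [-1.3,0,-0.3,0,-0.25,0,1],
    [-1.2,0,-0.45,0,-0.4,0,1],
    [-1.14,0,-0.52,0,-0.51,0,1],
    [-1.14,0,-0.52,0,-0.51,0,1],
    [-1.14,0,-0.52,0,-0.51,0,1],
    [-1.14,0,-0.52,0,-0.51,0,1],
  ],
)

```text
clock: 14.35
ee_pos: [0.6555, -0.0389, 0.0989]
ee_rot: [3.141, 0.331, 1.728]
ft_force: [0.2, -0.1, -1.9]
width: 0.0185
```

```bash
python3 - <<'E'
from plan import *
apply([-1.14,0,-.52,0,-.51,0]);st();print(cmd()[0].round(4))
show('ins.150',*bar(0,.33,.150,.003))
w=grab('wrist','w7.png');g=cv2.cvtColor(w['pixels'],cv2.COLOR_RGB2GRAY)
w4=pickle.load(open('w4.pkl','rb'));g4=cv2.cvtColor(w4['pixels'],cv2.COLOR_RGB2GRAY)
# bar in hand: widths of bar at fixed rows (pitch slip check)
for n,G in(('w4',g4),('w7',g)):
    print(n,'junction',[r for r in range(120,240) if G[r,312:324].mean()<140][:1])
    for r in(20,60,100,140,200,230):
        row=G[r,270:370].astype(int);k=np.where(row>200)[0];print(r,(k[0]+270,k[-1]+270) if len(k) else None,end=' ')
    print()
E
```

```text
14.35 [ 0.6555 -0.0389  0.0989] [3.1415 0.3312 1.7283] F [ 0.2 -0.1 -1.9] T [ 0.52  0.09 -0.02] w 0.0185
[ 0.655  -0.0384  0.0983]
ins.150 [1.2, -0.0, 0.0, -0.01, 0.0, -0.01] [ 0.651 -0.01   0.088]
w4 junction [176]
20 (np.int64(291), np.int64(339)) 60 (np.int64(299), np.int64(338)) 100 (np.int64(301), np.int64(337)) 140 (np.int64(302), np.int64(336)) 200 None 230 None 
w7 junction [176]
20 (np.int64(301), np.int64(340)) 60 (np.int64(303), np.int64(338)) 100 (np.int64(322), np.int64(338)) 140 None 200 None 230 None
```

Call:
play_rows(
  steps=[
    [0.15,0,0,0,0,0,1],
    [0.3,0,0,0,0,0,1],
    [0.45,0,0,0,0,0,1],
    [0.6,0,0,0,0,0,1],
    [0.7,0,0,0,0,0,1],
    [0.8,0,0,0,0,0,1],
    [0.9,0,0,0,0,0,1],
    [1.0,0,0,0,0,0,1],
    [1.0,0,0,0,0,0,1],
    [1.0,0,0,0,0,0,1],
  ],
)

```text
clock: 15.65
ee_pos: [0.6518, -0.0152, 0.0909]
ee_rot: [3.141, 0.331, 1.729]
ft_force: [0.7, 0.2, -2.6]
width: 0.0183
```

```bash
python3 - <<'E'
from plan import *
apply([1,0,0,0,0,0]);st();print(cmd()[0].round(4))
show('ins',*bar(0,.33,.140,.003))
for sl in(.2,.15,.1,.05,0,-.025): show(sl,*bar(0,sl,.140,.001))
t=grab('top','t7.png')
g=cv2.cvtColor(t['pixels'],cv2.COLOR_RGB2GRAY)
print([[next(i for i in range(300,270,-1) if g[r,i]>140)] for r in(200,210,220)])
E
```

```text
15.65 [ 0.6518 -0.0152  0.0909] [3.1413 0.3312 1.7286] F [ 0.7  0.2 -2.6] T [ 0.57  0.08 -0.02] w 0.0183
[ 0.6513 -0.0151  0.0902]
ins [0.6, -0.0, 0.0, -0.01, 0.0, -0.01] [ 0.649 -0.001  0.085]
0.2 [0.58, -0.0, 0.83, -0.01, 0.94, -0.01] [ 0.65  -0.008  0.066]
0.15 [0.6, 0.0, 1.12, -0.01, 1.29, -0.01] [ 0.65  -0.01   0.059]
0.1 [0.63, 0.0, 1.41, -0.01, 1.65, -0.01] [ 0.651 -0.012  0.052]
0.05 [0.68, 0.0, 1.7, -0.01, 2.01, -0.01] [ 0.651 -0.013  0.045]
0 [0.74, 0.0, 1.98, -0.01, 2.37, -0.01] [ 0.651 -0.014  0.037]
-0.025 [0.78, 0.0, 2.12, -0.01, 2.55, -0.01] [ 0.651 -0.014  0.034]
[[278], [281], [284]]
```

Call:
play_rows(
  steps=[
    [0.15,0,0,0,0,0,1],
    [0.3,0,0,0,0,0,1],
    [0.45,0,0,0,0,0,1],
    [0.6,0,0,0,0,0,1],
    [0.6,0,0.1,0,0.12,0,1],
    [0.59,0,0.3,0,0.35,0,1],
    [0.58,0,0.5,0,0.58,0,1],
    [0.58,0,0.7,0,0.8,0,1],
    [0.58,0,0.83,0,0.94,0,1],
    [0.58,0,0.83,0,0.94,0,1],
  ],
)

```text
clock: 16.95
ee_pos: [0.6505, -0.0095, 0.066]
ee_rot: [-3.141, 0.2, 1.727]
ft_force: [-0.1, -0.3, -4.6]
width: 0.0182
```

```bash
python3 - <<'E'
from plan import *
apply([.58,0,.83,0,.94,0]);st();print(cmd()[0].round(4))
for sl in(.15,.1,.05,0,-.03): show(sl,*bar(0,sl,.140,.001))
E
```

```text
16.95 [ 0.6505 -0.0095  0.066 ] [-3.1409  0.1998  1.7274] F [-0.1 -0.3 -4.6] T [-0.04  0.   -0.  ] w 0.0182
[ 0.6502 -0.0082  0.0659]
0.15 [-0.02, 0.0, 0.29, -0.01, 0.35, -0.01] [ 0.65  -0.01   0.059]
0.1 [-0.02, 0.0, 0.58, -0.01, 0.71, -0.01] [ 0.651 -0.012  0.052]
0.05 [-0.01, 0.0, 0.87, -0.01, 1.07, -0.01] [ 0.651 -0.013  0.045]
0 [0.01, 0.0, 1.16, -0.01, 1.43, -0.01] [ 0.651 -0.014  0.037]
-0.03 [0.03, 0.0, 1.33, -0.01, 1.64, -0.01] [ 0.651 -0.014  0.033]
```

Call:
play_rows(
  steps=[
    [0,0,0.08,0,0.1,0,1],
    [-0.01,0,0.16,0,0.2,0,1],
    [-0.01,0,0.24,0,0.3,0,1],
    [-0.02,0,0.32,0,0.4,0,1],
    [-0.02,0,0.4,0,0.5,0,1],
    [-0.02,0,0.48,0,0.6,0,1],
    [-0.02,0,0.58,0,0.71,0,1],
    [-0.02,0,0.66,0,0.81,0,1],
    [-0.01,0,0.73,0,0.9,0,1],
    [-0.01,0,0.73,0,0.9,0,1],
  ],
)

```text
clock: 18.2
ee_pos: [0.6518, -0.0107, 0.0488]
ee_rot: [3.14, 0.072, 1.729]
ft_force: [-0.5, 5.7, -1.7]
width: 0.0183
```

```bash
python3 - <<'E'
from plan import *
apply([-.01,0,.73,0,.9,0]);st();print(cmd()[0].round(4))
for sl in(.05,0,-.03): show(sl,*bar(0,sl,.140,.001))
E
```

```text
18.2 [ 0.6518 -0.0107  0.0488] [3.14   0.0716 1.7292] F [-0.5  5.7 -1.7] T [ 0.89 -0.09  0.03] w 0.0183
[ 0.6508 -0.012   0.048 ]
0.05 [-0.02, 0.0, 0.14, -0.0, 0.17, -0.01] [ 0.651 -0.013  0.045]
0 [-0.03, 0.0, 0.43, -0.0, 0.53, -0.01] [ 0.651 -0.014  0.037]
-0.03 [-0.04, 0.0, 0.6, -0.0, 0.74, -0.01] [ 0.651 -0.014  0.033]
```

```bash
python3 - <<'E'
from plan import *
for sl in(.07,.03,0,-.03,-.035): show(sl,*bar(-4,sl,.140,.001))
t=grab('top','t8.png');w=grab('wrist','w8.png')
A=cv2.imread('pics/w8.png')[130:330,220:420];B=cv2.imread('pics/t8.png')[130:230,255:385]
P=np.zeros((600,800,3),np.uint8);P[:400,:400]=cv2.resize(A,(400,400),interpolation=cv2.INTER_CUBIC);P[:308,400:]=cv2.resize(B,(400,308),interpolation=cv2.INTER_CUBIC)
cv2.imwrite('pics/c8.png',P)
for n,p in[('lip',(.014,-.223)),('lip',(.014,-.197)),('lip',(.052,-.223)),('lip',(.052,-.197))]:
    print(n,proj(w,stand(*p,.06)).round(1))
p,M=meas()
for x in(-10,10):
  for y in(-85,-45):print((x,y),proj(w,p+M@(OFF+[y/1e3,x/1e3,-.018])).round(1))
E
```

```text
0.07 [-0.01, -0.12, 0.02, 0.0, 0.03, 0.09] [ 0.648 -0.013  0.047]
0.03 [-0.03, -0.12, 0.26, 0.0, 0.31, 0.09] [ 0.648 -0.014  0.042]
0 [-0.04, -0.12, 0.43, -0.0, 0.53, 0.09] [ 0.648 -0.014  0.037]
-0.03 [-0.04, -0.12, 0.6, -0.0, 0.74, 0.09] [ 0.648 -0.014  0.033]
-0.035 [-0.04, -0.12, 0.63, -0.0, 0.78, 0.09] [ 0.648 -0.015  0.032]
lip [340.6 401.3]
lip [340.3 367.7]
lip [408.3 399.7]
lip [412.  365.9]
(-10, -85) [299.2 413.9]
(-10, -45) [297.8 354.2]
(10, -85) [336.5 414. ]
(10, -45) [338.  354.3]
```

View pics/w8.png

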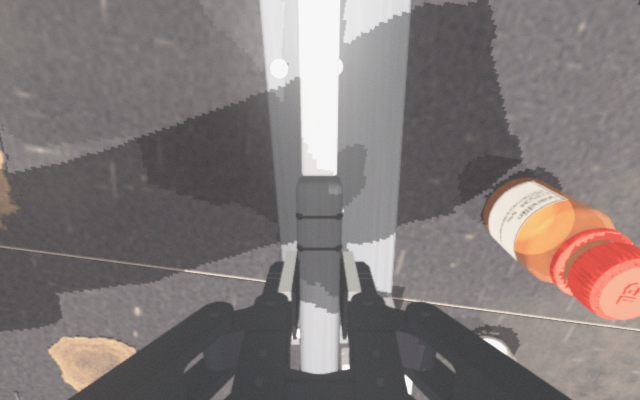

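The wrist view shows the handle between the fingers with the catch's pale lip just right of it near (345,360), only about 1–2 mm clear. I'll shift the end 7 mm to −x before pressing down.

Call:
play_rows(
  steps=[
    [-0.01,-0.07,0,0,0,0.05,1],
    [-0.01,-0.14,0,0,0,0.1,1],
    [-0.01,-0.21,0,0,0,0.15,1],
    [-0.02,-0.21,0.1,0,0.13,0.15,1],
    [-0.03,-0.21,0.2,0,0.25,0.15,1],
    [-0.03,-0.21,0.3,0,0.37,0.15,1],
    [-0.04,-0.21,0.4,0,0.49,0.15,1],
    [-0.04,-0.21,0.5,0,0.62,0.15,1],
    [-0.04,-0.21,0.6,0,0.74,0.15,1],
    [-0.04,-0.21,0.6,0,0.74,0.15,1],
  ],
)

```text
clock: 19.55
ee_pos: [0.6468, -0.0129, 0.034]
ee_rot: [3.14, -0.033, 1.709]
ft_force: [0.0, 7.9, -0.3]
width: 0.0186
```

```bash
python3 - <<'E'
from plan import *
apply([-.04,-.21,.6,0,.74,.15]);st();print(cmd()[0].round(4))
p,M=meas();o=p+M@OFF;B=np.stack([M[:,1],M[:,0],-M[:,2]],1)
c,s=np.cos(ST[2]),np.sin(ST[2])
for y in(-73,-47,140,215):
    q=o+B@[0,y/1e3,0];d=q-[ST[0],ST[1],0];print(y,'stand',((c*d[0]+s*d[1])*1e3).round(1),((-s*d[0]+c*d[1])*1e3).round(1),(q[2]*1e3).round(1))
for x in(10,20,29): show(x,*bar(x,-.035,.140,.001))
sc=grab('scene','s8.png');s0=cv2.imread('pics/scene0.png')
A=cv2.imread('pics/s8.png')
E
```

```text
19.55 [ 0.6468 -0.0129  0.034 ] [ 3.1396 -0.033   1.7087] F [ 0.   7.9 -0.3] T [ 1.31 -0.13 -0.13] w 0.0186
[ 0.6459 -0.0149  0.0331]
-73 stand -5.1 -211.1 27.3
-47 stand -3.6 -185.1 28.2
140 stand 6.5 1.5 34.4
215 stand 10.6 76.3 36.8
10 [0.02, 0.5, 0.03, 0.01, 0.04, -0.39] [ 0.658 -0.013  0.032]
20 [0.04, 0.8, 0.03, 0.02, 0.04, -0.63] [ 0.665 -0.011  0.032]
29 [0.06, 1.06, 0.03, 0.03, 0.04, -0.84] [ 0.672 -0.01   0.032]
```

Call:
play_rows(
  steps=[
    [0,0,0.06,0,0.08,0,1],
    [0,0.12,0.08,0,0.1,-0.1,1],
    [0.01,0.24,0.08,0,0.1,-0.2,1],
    [0.02,0.36,0.08,0,0.1,-0.29,1],
    [0.02,0.48,0.08,0,0.1,-0.38,1],
    [0.03,0.6,0.08,0,0.1,-0.47,1],
    [0.03,0.7,0.08,0,0.1,-0.55,1],
    [0.04,0.8,0.08,0,0.1,-0.63,1],
    [0.04,0.8,0.08,0,0.1,-0.63,1],
    [0.04,0.8,0.08,0,0.1,-0.63,1],
  ],
)

```text
clock: 20.85
ee_pos: [0.6646, -0.011, 0.0314]
ee_rot: [3.141, -0.044, 1.797]
ft_force: [-4.1, 3.1, 0.8]
width: 0.0184
```

```bash
cat >> plan.py <<'E'
def where():
    p,M=meas();o=p+M@OFF;B=np.stack([M[:,1],M[:,0],-M[:,2]],1);c,s=np.cos(ST[2]),np.sin(ST[2])
    for y in(-75,140,215):
        q=o+B@[0,y/1e3,0];d=q-[ST[0],ST[1],0];print(y,'stand',((c*d[0]+s*d[1])*1e3).round(1),((-s*d[0]+c*d[1])*1e3).round(1),(q[2]*1e3).round(1))
E
python3 - <<'E'
from plan import *
apply([.04,.8,.08,0,.1,-.63]);st();print(cmd()[0].round(4));where()
for x in(26,30): show(x,*bar(x,-.037,.140,.000))
E
```

```text
20.85 [ 0.6646 -0.011   0.0314] [ 3.1407 -0.0441  1.7972] F [-4.1  3.1  0.8] T [0.55 1.01 0.49] w 0.0184
[ 0.6656 -0.0111  0.0312]
-75 stand 18.9 -214.6 23.9
140 stand 11.6 0.1 33.4
215 stand 9.0 75.0 36.7
26 [-0.0, 0.17, 0.0, 0.03, -0.05, -0.14] [ 0.67  -0.01   0.031]
30 [-0.0, 0.29, 0.0, 0.03, -0.05, -0.24] [ 0.673 -0.01   0.031]
```

Call:
play_rows(
  steps=[
    [0,0.05,0,0,0,-0.04,1],
    [0,0.1,0,0,0,-0.08,1],
    [0,0.14,0,0,0,-0.11,1],
    [0,0.18,0,0,0,-0.14,1],
    [0,0.22,0,0,0,-0.17,1],
    [0,0.25,0,0,0,-0.2,1],
    [0,0.28,0,0,0,-0.23,1],
    [0,0.28,0,0,0,-0.23,1],
    [0,0.28,0,0,0,-0.23,1],
    [0,0.28,0,0,0,-0.23,1],
  ],
)

```text
clock: 22.1
ee_pos: [0.6709, -0.0097, 0.0313]
ee_rot: [3.14, -0.044, 1.829]
ft_force: [-6.6, 2.5, 1.2]
width: 0.018
```

```bash
python3 - <<'E'
from plan import *
apply([0,.28,0,0,0,-.23]);st();print(cmd()[0].round(4));where()
show('lift',*bar(29.3,0.005,.140,.000))
E
```

```text
22.1 [ 0.6709 -0.0097  0.0313] [ 3.1404 -0.0438  1.8294] F [-6.6  2.5  1.2] T [0.52 1.3  0.63] w 0.018
[ 0.6724 -0.0096  0.0312]
-75 stand 27.7 -214.4 23.8
140 stand 13.4 -0.1 33.2
215 stand 8.4 74.7 36.5
lift [0.03, -0.01, -0.24, 0.03, -0.35, 0.01] [ 0.672 -0.009  0.037]
```

Call:
play_rows(
  steps=[
    [0,0,-0.04,0,-0.06,0,1],
    [0,0,-0.08,0,-0.12,0,1],
    [0,0,-0.12,0,-0.18,0,1],
    [0,0,-0.16,0,-0.24,0,1],
    [0,0,-0.2,0,-0.3,0,1],
    [0,0,-0.22,0,-0.33,0,1],
    [0,0,-0.22,0,-0.33,0,1],
    [0,0,-0.22,0,-0.33,0,1],
    [0,0,-0.22,0,-0.33,0,1],
    [0,0,-0.22,0,-0.33,0,1],
  ],
)

```text
clock: 23.35
ee_pos: [0.6715, -0.0102, 0.0348]
ee_rot: [3.14, 0.002, 1.828]
ft_force: [0.5, 4.4, -25.3]
width: 0.0187
```

```bash
python3 - <<'E'
from plan import *
apply([0,0,-.22,0,-.33,0]);st();print(cmd()[0].round(4));where()
E
```

```text
23.35 [ 0.6715 -0.0102  0.0348] [3.1398e+00 2.0000e-03 1.8280e+00] F [  0.5   4.4 -25.3] T [ 1.16 -0.14  0.69] w 0.0187
[ 0.6724 -0.0098  0.0367]
-75 stand 28.0 -215.2 30.6
140 stand 14.1 -0.7 30.1
215 stand 9.2 74.1 30.0
```

The handle is up against the lip (25 N). Ease that off, then open partway, since the red bottle is near.

Call:
play_rows(
  steps=[
    [0,0,0.03,0,0.02,0,1],
    [0,0,0.06,0,0.03,0,1],
    [0,0,0.07,0,0.04,0,1],
    [0,0,0.07,0,0.04,0,1],
    [0,0,0.07,0,0.04,0,0.7],
    [0,0,0.07,0,0.04,0,0.6],
    [0,0,0.07,0,0.04,0,0.5],
    [0,0,0.07,0,0.04,0,0.5],
    [0,0,0.07,0,0.04,0,0.5],
    [0,0,0.07,0,0.04,0,0.5],
  ],
)

```text
clock: 24.6
ee_pos: [0.6731, -0.0098, 0.0356]
ee_rot: [3.136, -0.002, 1.828]
ft_force: [0.2, -0.1, -0.4]
width: 0.0421
```

```bash
python3 - <<'E'
from plan import *
apply([0,0,.07,0,.04,0]);st();print(cmd()[0].round(4))
w=grab('wrist','w9.png');s=grab('scene','s9.png')
E
```

```text
24.6 [ 0.6731 -0.0098  0.0356] [ 3.1362e+00 -2.3000e-03  1.8279e+00] F [ 0.2 -0.1 -0.4] T [-0.01  0.03 -0.03] w 0.0421
[ 0.6724 -0.0098  0.0349]
```

Call:
play_rows(
  steps=[
    [0,0,-0.5,0,0,0,0.5],
    [0,0,-1.5,0,0,0,0.5],
    [0,0,-3.0,0,0,0,0.5],
    [0,0,-4.8,0,0,1.3,0.5],
    [0.5,-0.6,-6.6,0,0,2.6,0.5],
    [1.0,-1.2,-8.2,0,0,3.9,0.5],
    [1.5,-1.8,-9.6,0,0,5.2,0.3],
    [2.0,-2.4,-10.6,0,0,6.5,0],
    [2.46,-3.08,-10.6,0,0,7.8,0],
    [2.46,-3.08,-10.6,0,0,9.1,0],
  ],
)

```text
clock: 25.95
ee_pos: [0.5806, 0.0304, 0.3023]
ee_rot: [3.141, -0.007, 0.553]
ft_force: [1.8, 0.3, 0.3]
width: 0.0855
```

```bash
python3 - <<'E'
from plan import *
apply([2.46,-3.08,-10.6,0,0,9.1]);st();print(cmd()[0].round(4))
w=grab('wrist','w10.png');pickle.dump(w,open('w10.pkl','wb'));t=grab('top','t10.png');pickle.dump(t,open('t10.pkl','wb'))
A=cv2.imread('pics/w10.png');print(np.round(get_state()['joints'],2))
cv2.imwrite('pics/c10.png',cv2.resize(A[0:330,60:580],None,fx=1.53,fy=1.53,interpolation=cv2.INTER_CUBIC))
E
```

```text
25.95 [0.5806 0.0304 0.3023] [ 3.141  -0.0074  0.5533] F [1.8 0.3 0.3] T [-0.01  0.01 -0.02] w 0.0855
[0.5814 0.0291 0.2998]
[ 0.32  0.34 -0.59  1.58  0.2   1.27 -1.32]
```

View pics/w10.png

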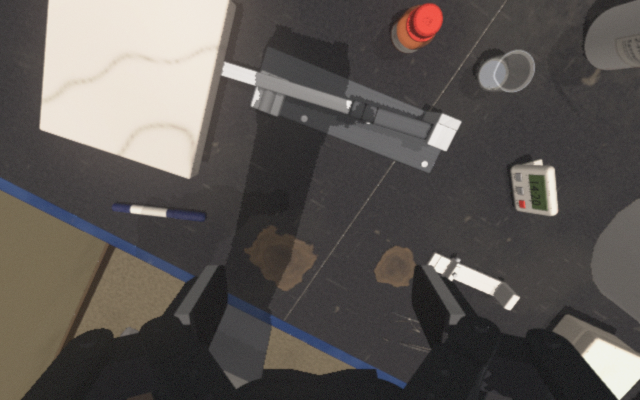

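The picture shows the handle end under the catch's lip at (440,130), the bar over the ridge, and the slab propped. Bystanders are in place. Now find the slab's new pose, from its motion in the top view, and the shim.

```bash
cat > slabm.py <<'E'
from plan import *
def rect(c):
    h=cv2.cvtColor(c['pixels'][140:260,190:310],cv2.COLOR_RGB2HSV);m=((h[...,2]>150)&(h[...,1]<70)).astype(np.uint8)
    m=cv2.morphologyEx(m,cv2.MORPH_OPEN,np.ones((15,15)));cs,_=cv2.findContours(m,0,1);k=max(cs,key=cv2.contourArea)
    b=cv2.boxPoints(cv2.minAreaRect(k))+[190,140];M=cv2.moments(m)
    Wd=np.array([onz(c,u,v,.057)[:2] for u,v in b]);L=[np.linalg.norm(Wd[i]-Wd[(i+1)%4]) for i in range(4)]
    i=int(np.argmin(Wd[:,0]+0*Wd[:,1]));e=[Wd[(j+1)%4]-Wd[j] for j in range(4)]
    yaw=np.mean([((np.arctan2(v[1],v[0])+np.pi/4)%(np.pi/2))-np.pi/4 for v in e])
    return Wd.mean(0),yaw,np.round(L,4)
E
python3 - <<'E'
from slabm import *
c0=pickle.load(open('c0.pkl','rb'))['top'];t=pickle.load(open('t10.pkl','rb'))
a=rect(c0);b=rect(t);print(a,b)
P=pickle.load(open('poses.pkl','rb'));print('wrist fit',P['slab'])
d=b[0]-a[0];dy=b[1]-a[1];print('moved',(d*1e3).round(1),dy)
for src in (P['slab'][:2],a[0]):
    c=src+d;yaw=P['slab'][2]+dy;co,si=np.cos(yaw),np.sin(yaw);f=c+np.array([co*-.025+si*.068,si*-.025-co*.068]);print('foot',f.round(4),'yaw',yaw)
# shim in w10 and top
w=pickle.load(open('w10.pkl','rb'));p=P['shim']
for x,y,z in[(13,-99,40),(-13,-99,40),(13,20,6.5),(-13,20,6.5),(-13,-111,40)]:
    c,q=np.cos(p[2]),np.sin(p[2]);print((x,y),proj(w,[p[0]+(c*x-q*y)/1e3,p[1]+(q*x+c*y)/1e3,z/1e3]).round(1))
tab=p[:2]+np.array([np.sin(p[2])*.105,-np.cos(p[2])*.105]);print('tab',tab)
psi=p[2];M=R.from_euler('xyz',[np.pi,0,psi]).as_matrix()
show('tabhover',np.array([*tab,.10]),M)
E
```

```text
(array([0.56947058, 0.25619863]), np.float64(0.1760796215431276), array([0.1868, 0.2027, 0.1814, 0.2017])) (array([0.56662223, 0.26940881]), np.float64(0.20336417922161865), array([0.1856, 0.2072, 0.1802, 0.206 ]))
wrist fit [0.56979695 0.25267571 0.17943378]
moved [-2.8 13.2] 0.027284557678491056
foot [0.5564 0.1942] yaw 0.20671834006668274
foot [0.5561 0.1977] yaw 0.20671834006668274
(13, -99) [513.6 294.2]
(-13, -99) [503.3 308.1]
(13, 20) [435.1 252.9]
(-13, 20) [426.3 266.9]
(-13, -111) [510.1 310.9]
tab [ 0.55599468 -0.31833011]
tabhover [-8.25, 11.27, 7.93, -0.02, -0.03, 3.1] [ 0.556 -0.318  0.1  ]
```

Call:
play_rows(
  steps=[
    [-0.7,1.0,0.2,0,0,0.6,0],
    [-1.7,2.3,0.8,0,0,1.2,0],
    [-2.7,3.7,1.8,0,0,1.8,0],
    [-3.8,5.2,2.8,0,0,2.4,0],
    [-4.9,6.7,3.8,0,0,3.1,0],
    [-6.0,8.2,5.0,0,0,3.1,0],
    [-7.0,9.6,6.2,0,0,3.1,0],
    [-7.8,10.7,7.2,0,0,3.1,0],
    [-8.25,11.27,7.93,0,0,3.1,0],
    [-8.25,11.27,7.93,0,0,3.1,0],
  ],
)

```text
clock: 27.3
ee_pos: [0.555, -0.3195, 0.099]
ee_rot: [-3.137, -0.002, 0.123]
ft_force: [-0.3, -0.5, 0.2]
width: 0.0851
```

```bash
python3 - <<'E'
from plan import *
apply([-8.25,11.27,7.93,0,0,3.1]);st();print(cmd()[0].round(4))
w=grab('wrist','w11.png');pickle.dump(w,open('w11.pkl','wb'));P=pickle.load(open('poses.pkl','rb'));p=P['shim']
for x,y,z in[(13,-99,40),(-13,-99,40),(13,-111,40),(-13,-111,40),(13,20,6.5),(-13,20,6.5)]:
    c,q=np.cos(p[2]),np.sin(p[2]);print((x,y),proj(w,[p[0]+(c*x-q*y)/1e3,p[1]+(q*x+c*y)/1e3,z/1e3]).round(1))
g=cv2.cvtColor(w['pixels'],cv2.COLOR_RGB2GRAY);m=(g[60:330,20:420]>190).astype(np.uint8)
cs,_=cv2.findContours(m,0,1)
for k in cs:
    if cv2.contourArea(k)>150:print(cv2.contourArea(k),(cv2.boxPoints(cv2.minAreaRect(k))+[20,60]).round(0).tolist())
p_=np.array([*(p[:2]+np.array([np.sin(p[2])*.105,-np.cos(p[2])*.105])),.012]);show('grasp',p_,R.from_euler('xyz',[np.pi,0,p[2]]).as_matrix())
E
```

```text
27.3 [ 0.555  -0.3195  0.099 ] [-3.1369e+00 -2.3000e-03  1.2280e-01] F [-0.3 -0.5  0.2] T [0.03 0.04 0.02] w 0.0851
[ 0.556  -0.3184  0.1001]
(13, -99) [308.4 204. ]
(-13, -99) [308.8 240.1]
(13, -111) [326.6 204. ]
(-13, -111) [326.4 240.2]
(13, 20) [152.9 189.9]
(-13, 20) [158.2 221.9]
grasp [-0.02, 0.01, 3.52, -0.02, -0.03, -0.0] [ 0.556 -0.318  0.012]
```

```bash
python3 - <<'E'
from plan import *
w=pickle.load(open('w11.pkl','rb'));g=cv2.cvtColor(w['pixels'],cv2.COLOR_RGB2GRAY)
print('row 222',[int(g[222,u]) for u in range(290,345,2)]);print('col 318',[int(g[v,318]) for v in range(190,260,3)])
print('row205',[int(g[205,u]) for u in range(140,175,2)])
m=(g[150:280,120:345]>105).astype(np.uint8);cs,_=cv2.findContours(m,0,1)
for k in cs:
    if cv2.contourArea(k)>100:print(cv2.contourArea(k),(cv2.boxPoints(cv2.minAreaRect(k))+[120,150]).round(0).tolist())
E
```

```text
row 222 [128, 164, 207, 209, 211, 201, 188, 186, 188, 151, 131, 139, 138, 141, 141, 138, 139, 129, 75, 64, 63, 63, 62, 62, 57, 59, 59, 60]
col 318 [101, 97, 97, 98, 97, 126, 140, 140, 136, 145, 141, 140, 138, 142, 178, 227, 219, 61, 54, 54, 52, 54, 50, 54]
row205 [56, 57, 56, 61, 55, 57, 61, 59, 120, 136, 137, 136, 135, 134, 130, 138, 141, 139]
3895.0 [[199.0, 191.0], [325.0, 191.0], [325.0, 239.0], [199.0, 239.0]]
1265.5 [[153.0, 190.0], [191.0, 185.0], [197.0, 235.0], [159.0, 240.0]]
```

Call:
play_rows(
  steps=[
    [0,0,0.8,0,0,0,0],
    [0,0,1.8,0,0,0,0],
    [0,0,2.8,0,0,0,0],
    [0,0,3.5,0,0,0,0],
    [0,0,3.5,0,0,0,0.3],
    [0,0,3.5,0,0,0,0.6],
    [0,0,3.5,0,0,0,0.8],
    [0,0,3.5,0,0,0,1],
    [0,0,3.5,0,0,0,1],
    [0,0,3.5,0,0,0,1],
  ],
  force=40,
)

```text
clock: 28.6
ee_pos: [0.5574, -0.3183, 0.0141]
ee_rot: [-3.139, -0.006, 0.124]
ft_force: [-0.4, 0.6, 5.7]
width: 0.0116
```

```bash
python3 - <<'E'
from plan import *
apply([0,0,3.5,0,0,0]);st();print(cmd()[0].round(4))
F=np.array([.5562,.196]);psi=.207
def tgt(dist,ps=psi,dz=0): # shim origin at dist before foot along ps
    d=np.array([-np.sin(ps),np.cos(ps)]);t=F-d*(dist+.105);return np.array([*t,cmd()[0][2]+dz]),R.from_euler('xyz',[np.pi,0,ps]).as_matrix()
for d in(.08,.05,.02,.01): show(d,*tgt(d))
E
```

```text
28.6 [ 0.5574 -0.3183  0.0141] [-3.1394 -0.0059  0.1244] F [-0.4  0.6  5.7] T [0.09 0.26 0.01] w 0.0116
[ 0.5564 -0.318   0.0126]
0.08 [3.16, -13.03, 0.06, -0.02, -0.03, -0.59] [0.594 0.015 0.013]
0.05 [3.06, -14.22, 0.06, -0.02, -0.03, -0.59] [0.588 0.044 0.013]
0.02 [2.96, -15.42, 0.06, -0.02, -0.03, -0.59] [0.582 0.074 0.013]
0.01 [2.92, -15.82, 0.07, -0.02, -0.03, -0.59] [0.58  0.083 0.013]
```

Call:
play_rows(
  steps=[
    [0.1,-0.5,-0.05,0,0,0,1],
    [0.4,-1.8,-0.05,0,0,-0.1,1],
    [0.8,-3.5,-0.05,0,0,-0.2,1],
    [1.2,-5.3,-0.05,0,0,-0.3,1],
    [1.6,-7.1,-0.05,0,0,-0.4,1],
    [2.0,-8.9,-0.05,0,0,-0.5,1],
    [2.4,-10.7,-0.05,0,0,-0.59,1],
    [2.8,-12.4,-0.05,0,0,-0.59,1],
    [3.06,-13.6,-0.05,0,0,-0.59,1],
    [3.06,-14.22,-0.05,0,0,-0.59,1],
  ],
)

```text
clock: 29.85
ee_pos: [0.5881, 0.0472, 0.0157]
ee_rot: [-3.138, -0.005, 0.21]
ft_force: [-0.7, -1.5, -1.6]
width: 0.0114
```

```bash
python3 - <<'E'
from slabm import *
apply([3.06,-14.22,-.05,0,0,-.59]);st();print(cmd()[0].round(4))
w=grab('wrist','w12.png');pickle.dump(w,open('w12.pkl','wb'));t=grab('top','t12.png');pickle.dump(t,open('t12.pkl','wb'));print(rect(t))
p,M=meas()
sh=lambda x,y,z:p+M@np.array([x/1e3,-(y+105)/1e3,.0126-z/1e3])
for x,y,z in[(13,20,6.5),(-13,20,6.5)]:print('lead',proj(w,sh(x,y,z)).round(1),proj(t,sh(x,y,z)).round(1))
# slab front-edge under/underside corners in wrist view
A=cv2.imread('pics/w12.png');B=cv2.imread('pics/t12.png')[150:250,200:350]
P=np.zeros((600,800,3),np.uint8);P[:340,:544]=cv2.resize(A,(544,340));P[340:600,:390]=cv2.resize(B,(390,260),interpolation=cv2.INTER_CUBIC)
P[340:600,400:800]=cv2.resize(A[100:250,0:230],(400,260),interpolation=cv2.INTER_CUBIC);cv2.imwrite('pics/c12.png',P)
E
```

```text
29.85 [0.5881 0.0472 0.0157] [-3.1379 -0.0049  0.21  ] F [-0.7 -1.5 -1.6] T [-0.08 -0.04  0.02] w 0.0114
[0.5881 0.0442 0.0153]
(array([0.56662223, 0.26940881]), np.float64(0.20336417922161865), array([0.1856, 0.2072, 0.1802, 0.206 ]))
lead [ 71.7 240. ] [281.9 202.7]
lead [ 83.5 284.9] [283.9 210.5]
```

The viewer is spent, so I go on by numbers. Put the shim down flat and slide it towards the foot.

Call:
play_rows(
  steps=[
    [0,-0.1,0.06,0,0,0,1],
    [0,-0.25,0.06,0,0,0,1],
    [0,-0.4,0.06,0,0,0,1],
    [0,-0.6,0.06,0,0,0,1],
    [0,-0.8,0.06,0,0,0,1],
    [0,-1.0,0.06,0,0,0,1],
    [0,-1.15,0.06,0,0,0,1],
    [0,-1.25,0.06,0,0,0,1],
    [0,-1.3,0.06,0,0,0,1],
    [0,-1.3,0.06,0,0,0,1],
  ],
)

```text
clock: 31.2
ee_pos: [0.5821, 0.076, 0.0145]
ee_rot: [-3.139, -0.005, 0.207]
ft_force: [0.2, 0.6, -1.7]
width: 0.0111
```

```bash
python3 - <<'E'
from plan import *
apply([0,-1.3,.06,0,0,0]);st();print(cmd()[0].round(4))
p,M=meas();print('shim origin',(p+M@np.array([0,-.105,0])).round(4))
E
```

```text
31.2 [0.5821 0.076  0.0145] [-3.1391 -0.0051  0.2069] F [ 0.2  0.6 -1.7] T [-0.08 -0.01  0.05] w 0.0111
[0.5815 0.076  0.0139]
shim origin [0.5605 0.1787 0.0148]
```

Call:
play_rows(
  steps=[
    [0,-0.02,0,0,0,0,1],
    [0,-0.04,0,0,0,0,1],
    [0,-0.06,0,0,0,0,1],
    [0,-0.08,0,0,0,0,1],
    [0,-0.1,0,0,0,0,1],
    [0,-0.12,0,0,0,0,1],
    [0,-0.14,0,0,0,0,1],
    [0,-0.16,0,0,0,0,1],
    [0,-0.16,0,0,0,0,1],
    [0,-0.16,0,0,0,0,1],
  ],
)

```text
clock: 32.45
ee_pos: [0.5813, 0.0799, 0.0145]
ee_rot: [-3.139, -0.005, 0.207]
ft_force: [-0.2, -0.1, -0.9]
width: 0.0111
```

```bash
python3 - <<'E'
from plan import *
apply([0,-.16,0,0,0,0]);st();print(cmd()[0].round(4))
E
```

```text
32.45 [0.5813 0.0799 0.0145] [-3.139  -0.0052  0.2069] F [-0.2 -0.1 -0.9] T [-0.08  0.02 -0.01] w 0.0111
[0.5807 0.0799 0.0139]
```

Call:
play_rows(
  steps=[
    [0,-0.03,0,0,0,0,1],
    [0,-0.06,0,0,0,0,1],
    [0,-0.09,0,0,0,0,1],
    [0,-0.12,0,0,0,0,1],
    [0,-0.15,0,0,0,0,1],
    [0,-0.18,0,0,0,0,1],
    [0,-0.18,0,0,0,0,1],
    [0,-0.18,0,0,0,0,1],
    [0,-0.18,0,0,0,0,1],
    [0,-0.18,0,0,0,0,1],
  ],
)

```text
clock: 33.7
ee_pos: [0.5803, 0.0843, 0.0146]
ee_rot: [-3.139, -0.005, 0.207]
ft_force: [0.1, -0.3, -1.8]
width: 0.0114
```

```bash
python3 - <<'E'
from plan import *
apply([0,-.18,0,0,0,0]);st();print(cmd()[0].round(4))
E
```

```text
33.7 [0.5803 0.0843 0.0146] [-3.139  -0.0052  0.2068] F [ 0.1 -0.3 -1.8] T [-0.04  0.02  0.04] w 0.0114
[0.5797 0.0843 0.014 ]
```

Call:
play_rows(
  steps=[
    [0,-0.03,0.02,0,0,0,1],
    [0,-0.06,0.02,0,0,0,1],
    [0,-0.09,0.02,0,0,0,1],
    [0,-0.12,0.02,0,0,0,1],
    [0,-0.15,0.02,0,0,0,1],
    [0,-0.17,0.02,0,0,0,1],
    [0,-0.17,0.02,0,0,0,1],
    [0,-0.17,0.02,0,0,0,1],
    [0,-0.17,0.02,0,0,0,1],
    [0,-0.17,0.02,0,0,0,1],
  ],
)

```text
clock: 34.95
ee_pos: [0.5798, 0.0868, 0.0141]
ee_rot: [-3.141, -0.005, 0.206]
ft_force: [1.6, -5.8, -0.4]
width: 0.0114
```

```bash
python3 - <<'E'
from plan import *
apply([0,-.17,.02,0,0,0]);st();print(cmd()[0].round(4))
E
```

```text
34.95 [0.5798 0.0868 0.0141] [-3.1408 -0.0051  0.2055] F [ 1.6 -5.8 -0.4] T [-1.28 -0.23  0.06] w 0.0114
[0.5789 0.0885 0.0135]
```

Contact with the foot felt at 6 N, exactly where expected. Ease to about 3 N and let go.

Call:
play_rows(
  steps=[
    [0,0.04,0,0,0,0,1],
    [0,0.04,0,0,0,0,1],
    [0,0.04,0,0,0,0,0.8],
    [0,0.04,0,0,0,0,0.6],
    [0,0.04,0,0,0,0,0.5],
    [0,0.04,0,0,0,0,0.5],
    [0,0.04,0,0,0,0,0.5],
    [0,0.04,0,0,0,0,0.5],
    [0,0.04,0,0,0,0,0.5],
    [0,0.04,0,0,0,0,0.5],
  ],
)

```text
clock: 36.2
ee_pos: [0.5797, 0.0875, 0.014]
ee_rot: [-3.139, -0.005, 0.207]
ft_force: [0.0, 0.1, 1.0]
width: 0.0426
```

Call:
play_rows(
  steps=[
    [0,0,-0.5,0,0,0,0.5],
    [0,0,-1.5,0,0,0,0.5],
    [0,0,-2.8,0,0,0,0.5],
    [0,0,-4.2,0,0,-1.2,0.5],
    [0,0.4,-4.6,0,0,-2.5,0.5],
    [0.6,0.9,-4.6,0,0,-3.8,0.5],
    [1.3,1.6,-4.6,0,0,-5.1,0.5],
    [2.0,2.3,-4.6,0,0,-6.4,0.5],
    [2.4,2.8,-4.6,0,0,-7.7,0.5],
    [2.4,2.8,-4.6,0,0,-9.0,0.5],
  ],
)

```text
clock: 37.45
ee_pos: [0.6532, 0.0292, 0.1298]
ee_rot: [3.137, -0.004, 1.467]
ft_force: [0.5, 1.5, -1.1]
width: 0.0427
```

```bash
python3 - <<'E'
from slabm import *
apply([0,.04,0,0,0,0]);apply([2.4,2.8,-4.6,0,0,-9]);st();print(cmd()[0].round(4))
# regrasp pose = bar release pose
p=np.array([.6724,-.0098,.0349]);M=R.from_euler('xyz',[3.1405,-.0023,1.828]).as_matrix()
show('hover',p+[0,0,.06],M);print(np.round(get_state()['joints'],2))
t=grab('top','t13.png');print(rect(t))
w=grab('wrist','w13.png');pickle.dump(w,open('w13.pkl','wb'))
E
```

```text
37.45 [0.6532 0.0292 0.1298] [ 3.1366 -0.0035  1.4671] F [ 0.5  1.5 -1.1] T [-0.03  0.02  0.02] w 0.0427
[0.6518 0.0309 0.1285]
hover [-1.54, 0.99, 1.34, 0.02, -0.01, -2.61] [ 0.672 -0.01   0.095]
[ 0.32  0.64 -0.66  1.6   0.44  1.05 -0.56]
(array([0.56684876, 0.26919301]), np.float64(0.24217757841060722), array([0.192 , 0.2041, 0.1865, 0.2027]))
```

Call:
play_rows(
  steps=[
    [-0.4,0.3,0.2,0,0,-1.0,0.5],
    [-0.9,0.6,0.6,0,0,-2.0,0.5],
    [-1.4,0.9,1.0,0,0,-2.61,0.5],
    [-1.54,0.99,1.34,0,0,-2.61,0.5],
    [-1.54,0.99,1.34,0,0,-2.61,0.5],
    [-1.54,0.99,1.9,0,0,-2.61,0.5],
    [-1.54,0.99,2.6,0,0,-2.61,0.5],
    [-1.54,0.99,3.2,0,0,-2.61,0.5],
    [-1.54,0.99,3.6,0,0,-2.61,0.5],
    [-1.54,0.99,3.72,0,0,-2.61,0.5],
  ],
)

```text
clock: 38.8
ee_pos: [0.6727, -0.0096, 0.035]
ee_rot: [3.138, -0.003, 1.828]
ft_force: [0.5, -0.6, 0.5]
width: 0.0427
```

```bash
python3 - <<'E'
from plan import *
apply([-1.54,.99,3.72,0,0,-2.61]);st();print(cmd()[0].round(4))
E
```

```text
38.8 [ 0.6727 -0.0096  0.035 ] [ 3.1375e+00 -2.8000e-03  1.8280e+00] F [ 0.5 -0.6  0.5] T [0.02 0.01 0.02] w 0.0427
[ 0.6726 -0.0097  0.0354]
```

Call:
play_rows(
  steps=[
    [0,0,0,0,0,0,0.6],
    [0,0,0,0,0,0,0.7],
    [0,0,0,0,0,0,0.75],
    [0,0,0,0,0,0,0.8],
    [0,0,0,0,0,0,0.9],
    [0,0,0,0,0,0,1],
    [0,0,0,0,0,0,1],
    [0,0,0,0,0,0,1],
    [0,0,0,0,0,0,1],
    [0,0,0,0,0,0,1],
  ],
  force=60,
)

```text
clock: 40.05
ee_pos: [0.6725, -0.01, 0.0363]
ee_rot: [3.138, -0.002, 1.828]
ft_force: [-5.5, -0.9, 5.1]
width: 0.0183
```

```bash
python3 - <<'E'
from plan import *
st();print(cmd()[0].round(4));where()
p,M=cmd()
w=grab('wrist','w14.png');g=cv2.cvtColor(w['pixels'],cv2.COLOR_RGB2GRAY);print('junction',[(r,int(g[r,312:324].mean())) for r in range(150,215,3)])
E
```

```text
40.05 [ 0.6725 -0.01    0.0363] [ 3.1376e+00 -1.9000e-03  1.8281e+00] F [-5.5 -0.9  5.1] T [-0.29  1.18  0.19] w 0.0183
[ 0.6726 -0.0097  0.0354]
-75 stand 29.1 -215.3 31.8
140 stand 15.1 -0.7 32.2
215 stand 10.3 74.1 32.3
junction [(150, 246), (153, 246), (156, 246), (159, 245), (162, 241), (165, 240), (168, 234), (171, 234), (174, 191), (177, 115), (180, 115), (183, 120), (186, 121), (189, 121), (192, 119), (195, 117), (198, 116), (201, 116), (204, 114), (207, 114), (210, 113), (213, 112)]
```

```bash
python3 - <<'E'
from plan import *
for x,sl in((29,-.04),(10,-.04),(-6,-.04),(-6,.03),(-6,.07)): show((x,sl),*bar(x,sl,.140,.000))
E
```

```text
(29, -0.04) [0.0, -0.03, 0.19, 0.03, 0.27, 0.01] [ 0.672 -0.01   0.031]
(10, -0.04) [0.03, -0.58, 0.19, 0.02, 0.27, 0.46] [ 0.658 -0.013  0.031]
(-6, -0.04) [0.07, -1.05, 0.19, 0.01, 0.26, 0.84] [ 0.647 -0.015  0.031]
(-6, 0.03) [0.1, -1.05, -0.22, 0.04, -0.24, 0.84] [ 0.647 -0.014  0.041]
(-6, 0.07) [0.13, -1.04, -0.44, 0.06, -0.52, 0.84] [ 0.647 -0.013  0.046]
```

Call:
play_rows(
  steps=[
    [0,0,0.08,0,0.12,0,1],
    [0,0,0.16,0,0.22,0,1],
    [0,0,0.2,0,0.29,0,1],
    [0,0,0.2,0,0.29,0,1],
    [0.01,-0.17,0.2,0,0.29,0.14,1],
    [0.02,-0.35,0.2,0,0.29,0.28,1],
    [0.03,-0.53,0.2,0,0.29,0.42,1],
    [0.04,-0.71,0.2,0,0.29,0.56,1],
    [0.05,-0.89,0.2,0,0.29,0.7,1],
    [0.07,-1.05,0.2,0,0.29,0.84,1],
  ],
)

```text
clock: 41.35
ee_pos: [0.648, -0.0148, 0.0314]
ee_rot: [3.137, -0.043, 1.708]
ft_force: [5.4, -1.0, 1.9]
width: 0.0179
```

```bash
python3 - <<'E'
from plan import *
apply([.07,-1.05,.2,0,.29,.84]);st();print(cmd()[0].round(4));where()
for x,sl in((-6,.03),(-6,.06),(-6,.1),(-6,.15),(-6,.2)): show((x,sl),*bar(x,sl,.140,.001))
E
```

```text
41.35 [ 0.648  -0.0148  0.0314] [ 3.137  -0.0434  1.7084] F [ 5.4 -1.   1.9] T [-0.32 -1.23 -0.56] w 0.0179
[ 0.6468 -0.0147  0.0303]
-75 stand -4.3 -215.1 23.9
140 stand 7.4 -0.6 33.3
215 stand 11.5 74.2 36.5
(-6, 0.03) [0.05, 0.0, -0.45, 0.01, -0.53, 0.0] [ 0.647 -0.014  0.042]
(-6, 0.06) [0.08, 0.0, -0.62, 0.01, -0.74, 0.0] [ 0.647 -0.013  0.046]
(-6, 0.1) [0.13, 0.0, -0.85, 0.01, -1.03, 0.0] [ 0.646 -0.012  0.052]
(-6, 0.15) [0.21, 0.0, -1.13, 0.01, -1.39, 0.0] [ 0.646 -0.011  0.059]
(-6, 0.2) [0.29, 0.0, -1.41, 0.01, -1.75, 0.0] [ 0.646 -0.009  0.066]
```

Call:
play_rows(
  steps=[
    [0.01,0,-0.15,0,-0.18,0,1],
    [0.03,0,-0.3,0,-0.36,0,1],
    [0.05,0,-0.42,0,-0.5,0,1],
    [0.06,0,-0.51,0,-0.61,0,1],
    [0.07,0,-0.59,0,-0.7,0,1],
    [0.08,0,-0.67,0,-0.8,0,1],
    [0.1,0,-0.74,0,-0.89,0,1],
    [0.12,0,-0.81,0,-0.98,0,1],
    [0.14,0,-0.88,0,-1.07,0,1],
    [0.16,0,-0.95,0,-1.16,0,1],
  ],
)

```text
clock: 42.6
ee_pos: [0.6465, -0.0115, 0.0547]
ee_rot: [3.14, 0.119, 1.711]
ft_force: [-0.2, -0.3, -3.2]
width: 0.0182
```

```bash
python3 - <<'E'
from slabm import *
apply([.16,0,-.95,0,-1.16,0]);st();print(cmd()[0].round(4))
for by,sl in((.14,.24),(.16,.24),(.2,.24),(.225,.24)): show((by,sl),*bar(-6,sl,by,.002))
E
```

```text
42.6 [ 0.6465 -0.0115  0.0547] [3.1398 0.1193 1.7109] F [-0.2 -0.3 -3.2] T [0.26 0.04 0.01] w 0.0182
[ 0.6463 -0.0117  0.0542]
(0.14, 0.24) [0.11, 0.0, -0.74, 0.01, -0.87, 0.0] [ 0.646 -0.007  0.072]
(0.16, 0.24) [-0.69, 0.0, -0.83, 0.01, -0.87, 0.0] [ 0.648 -0.026  0.077]
(0.2, 0.24) [-2.27, 0.0, -1.03, 0.01, -0.87, 0.0] [ 0.654 -0.065  0.086]
(0.225, 0.24) [-3.27, 0.0, -1.15, 0.01, -0.87, 0.0] [ 0.657 -0.089  0.092]
```

Call:
play_rows(
  steps=[
    [0.04,0,-0.25,0,-0.3,0,1],
    [0.08,0,-0.5,0,-0.6,0,1],
    [0.11,0,-0.74,0,-0.87,0,1],
    [-0.2,0,-0.78,0,-0.87,0,1],
    [-0.69,0,-0.83,0,-0.87,0,1],
    [-1.2,0,-0.9,0,-0.87,0,1],
    [-1.75,0,-0.97,0,-0.87,0,1],
    [-2.27,0,-1.03,0,-0.87,0,1],
    [-2.27,0,-1.4,0,-0.87,0,1],
    [-2.27,0,-2.2,0,-0.87,0,1],
  ],
)

```text
clock: 43.85
ee_pos: [0.6531, -0.0606, 0.1165]
ee_rot: [3.14, 0.239, 1.711]
ft_force: [0.5, 0.2, -2.5]
width: 0.0178
```

```bash
python3 - <<'E'
from slabm import *
apply([-2.27,0,-2.2,0,-.87,0]);st();print(cmd()[0].round(4))
def lay(o,yaw,z):
    return tool(np.array([*o,z]),yaw,0)
show('up',cmd()[0]+[0,0,.04],cmd()[1])
show('over',*lay((.437,-.161),.233,.06))
show('down',*lay((.437,-.161),.233,.001))
t=grab('top','t15.png');print(rect(t))
E
```

```text
43.85 [ 0.6531 -0.0606  0.1165] [3.1404 0.2392 1.7106] F [ 0.5  0.2 -2.5] T [0.41 0.07 0.09] w 0.0178
[ 0.6531 -0.0611  0.1155]
up [-0.38, 0.0, -1.55, 0.0, 0.0, 0.0] [ 0.653 -0.061  0.156]
over [-2.35, -9.11, 2.66, -0.07, 1.72, -0.67] [ 0.438 -0.165  0.064]
down [-1.79, -9.11, 4.96, -0.07, 1.72, -0.67] [ 0.438 -0.165  0.005]
(array([0.5675335, 0.2660522]), np.float64(0.23645110148205944), array([0.1918, 0.2037, 0.1863, 0.2023]))
```

Call:
play_rows(
  steps=[
    [-0.8,0,-0.8,0,0,0,1],
    [-1.8,0,-1.6,0,0,0,1],
    [-2.8,-0.3,-1.6,0,0.1,0,1],
    [-2.8,-1.6,-1.6,0,0.4,-0.1,1],
    [-2.8,-3.2,-1.4,0,0.7,-0.2,1],
    [-2.7,-4.9,-0.8,0,1.0,-0.3,1],
    [-2.6,-6.6,0.2,0,1.3,-0.45,1],
    [-2.5,-8.0,1.4,0,1.5,-0.6,1],
    [-2.35,-9.0,2.3,-0.07,1.72,-0.67,1],
    [-2.35,-9.11,2.66,-0.07,1.72,-0.67,1],
  ],
)

```text
clock: 45.15
ee_pos: [0.4365, -0.1656, 0.0647]
ee_rot: [-3.141, 0.0, 1.804]
ft_force: [0.2, -0.3, -3.6]
width: 0.0184
```

```bash
python3 - <<'E'
from slabm import *
apply([-2.35,-9.11,2.66,-.07,1.72,-.67]);st();print(cmd()[0].round(4))
show('down',*tool(np.array([.437,-.161,.0015]),.233,0))
t=grab('top','t16.png');pickle.dump(t,open('t16.pkl','wb'));print(rect(t),rect(pickle.load(open('c0.pkl','rb'))['top']))
E
```

```text
45.15 [ 0.4365 -0.1656  0.0647] [-3.1408  0.      1.8036] F [ 0.2 -0.3 -3.6] T [0.03 0.   0.02] w 0.0184
[ 0.4378 -0.165   0.0645]
down [0.0, 0.0, 2.34, 0.0, -0.0, 0.0] [ 0.438 -0.165  0.006]
(array([0.5675335, 0.2660522]), np.float64(0.23645110148205944), array([0.1918, 0.2037, 0.1863, 0.2023])) (array([0.56947058, 0.25619863]), np.float64(0.1760796215431276), array([0.1868, 0.2027, 0.1814, 0.2017]))
```

Call:
play_rows(
  steps=[
    [0,0,0.5,0,0,0,1],
    [0,0,1.1,0,0,0,1],
    [0,0,1.6,0,0,0,1],
    [0,0,2.0,0,0,0,1],
    [0,0,2.2,0,0,0,1],
    [0,0,2.3,0,0,0,1],
    [0,0,2.36,0,0,0,1],
    [0,0,2.4,0,0,0,1],
    [0,0,2.4,0,0,0,1],
    [0,0,2.4,0,0,0,1],
  ],
)

```text
clock: 46.45
ee_pos: [0.4385, -0.1648, 0.0069]
ee_rot: [3.141, 0.002, 1.805]
ft_force: [-8.2, 3.8, 24.2]
width: 0.0181
```

```bash
python3 - <<'E'
from slabm import *
apply([0,0,2.4,0,0,0]);st();print(cmd()[0].round(4))
E
```

```text
46.45 [ 0.4385 -0.1648  0.0069] [3.1406e+00 1.8000e-03 1.8048e+00] F [-8.2  3.8 24.2] T [ 0.61  1.8  -0.11] w 0.0181
[ 0.4379 -0.165   0.0045]
```

Call:
play_rows(
  steps=[
    [0,0,-0.06,0,0,0,1],
    [0,0,-0.08,0,0,0,1],
    [0,0,-0.08,0,0,0,0.8],
    [0,0,-0.08,0,0,0,0.5],
    [0,0,-0.08,0,0,0,0.2],
    [0,0,-0.08,0,0,0,0],
    [0,0,-0.08,0,0,0,0],
    [0,0,-0.6,0,0,0,0],
    [0,0,-1.6,0,0,0,0],
    [0,0,-3,0,0,0,0],
  ],
)

```text
clock: 47.7
ee_pos: [0.438, -0.1647, 0.081]
ee_rot: [3.141, -0.001, 1.805]
ft_force: [0.7, -0.4, -0.1]
width: 0.0856
```

```bash
python3 - <<'E'
from plan import *
apply([0,0,-3,0,0,0]);st();print(np.round(get_state()['joints'],2))
M=R.from_euler('xyz',[np.pi,0,.9]).as_matrix();show('look',np.array([.50,.0,.33]),M)
E
```

```text
47.7 [ 0.438  -0.1647  0.081 ] [ 3.1413e+00 -1.0000e-03  1.8049e+00] F [ 0.7 -0.4 -0.1] T [-0.   -0.05  0.01] w 0.0856
[ 0.83  0.45 -0.71  2.08  0.42  0.76  0.1 ]
look [5.85, 3.95, -10.02, 0.0, -0.0, 6.48] [0.5  0.   0.33]
```

Call:
play_rows(
  steps=[
    [0,0,-1.5,0,0,0,0],
    [0,0,-3,0,0,0.8,0],
    [0.8,0.5,-4.5,0,0,1.6,0],
    [1.6,1.0,-6,0,0,2.5,0],
    [2.4,1.6,-7.2,0,0,3.4,0],
    [3.3,2.2,-8.4,0,0,4.3,0],
    [4.2,2.8,-9.4,0,0,5.2,0],
    [5.1,3.4,-10.02,0,0,6.1,0],
    [5.85,3.95,-10.02,0,0,6.48,0],
    [5.85,3.95,-10.02,0,0,6.48,0],
  ],
)

```text
clock: 48.95
ee_pos: [0.5002, 0.0022, 0.3315]
ee_rot: [3.141, -0.002, 0.904]
ft_force: [-0.5, -0.5, -0.9]
width: 0.0859
```

```bash
python3 - <<'E'
from slabm import *
apply([5.85,3.95,-10.02,0,0,6.48]);st()
w=grab('wrist','w17.png');t=grab('top','t17.png');pickle.dump((w,t),open('f.pkl','wb'));print(rect(t))
# predicted shim (from release), in wrist
sp=np.array([.5797,.0875]);ps=.207;d=np.array([-np.sin(ps),np.cos(ps)]);o=sp+.105*d;ex=np.array([np.cos(ps),np.sin(ps)])
S=lambda x,y,z:np.array([*(o+ex*x/1e3+d*y/1e3),z/1e3])
for c in(w,t):print('tab top corners',[proj(c,S(x,y,40)).round(1).tolist() for x,y in((13,-111),(-13,-111),(-13,-99),(13,-99))])
g=cv2.cvtColor(t['pixels'],cv2.COLOR_RGB2GRAY)
u,v=proj(t,S(0,-105,40)).astype(int);print(u,v);m=(g[v-12:v+12,u-30:u+12]);print(m[::2,::2])
h=cv2.cvtColor(t['pixels'][225:285,290:440],cv2.COLOR_RGB2HSV);m=((h[...,2]>150)&(h[...,1]<60)).astype(np.uint8);cs,_=cv2.findContours(m,0,2)
print('blade',[(cv2.boxPoints(cv2.minAreaRect(c))+[290,225]).round(1).tolist() for c in cs if cv2.contourArea(c)>20])
gw=cv2.cvtColor(w['pixels'],cv2.COLOR_RGB2HSV);m=((gw[...,2]>120)&(gw[...,1]<70)).astype(np.uint8);m[260:]=0;cs,_=cv2.findContours(m,0,2)
for c in cs:
    if cv2.contourArea(c)>120:print('w',cv2.contourArea(c),cv2.boxPoints(cv2.minAreaRect(c)).round(0).tolist())
E
```

```text
48.95 [0.5002 0.0022 0.3315] [ 3.1408e+00 -1.9000e-03  9.0390e-01] F [-0.5 -0.5 -0.9] T [-0.03 -0.02 -0.  ] w 0.0859
(array([0.5675335, 0.2660522]), np.float64(0.23645110148205944), array([0.1918, 0.2037, 0.1863, 0.2023]))
tab top corners [[336.9, 61.2], [323.3, 78.5], [316.0, 71.8], [329.6, 54.4]]
tab top corners [[308.6, 193.2], [310.8, 201.1], [307.0, 202.1], [304.9, 194.2]]
307 197
[[ 79  79  78  78  74 170 249 175 242 207 254 163 113  95  93  86  67  70
   68  70  58]
 [ 71  80  78  77  74 117 252 204 190 131 166 151  70  72  73  72  82  91
   70  70  74]
 [ 73  79  79  77  76  85 255 242 136 141 141 158  72  74  73  71 119 132
   71  69  63]
 [101  77  76  79  75  80 206 248 131 157 139 175  77  76  77  73  64  58
   52  46  47]
 [191  74  76  77  76  69 184 254 124 138 112 135  72  63  52  45  47  49
   49  49  48]
 [246  66  77  76  75  73 127 221  93  78  63  56  52  52  87 151  79  49
   49  49  48]
 [253  87  76  76  75  73  67  64  51  52  52  51  51  57 111 192 173  45
   51  48  46]
 [252 120  71  75  76  73  66  63  51  63  84 152 155 197 152 189 179  43
   52  47  48]
[... 375 characters left out ...]
57.2], [345.6, 250.8], [347.3, 255.9], [328.1, 262.3]]]
w 3558.5 [[14.0, 202.0], [144.0, 202.0], [144.0, 259.0], [14.0, 259.0]]
w 1040.5 [[237.0, 184.0], [244.0, 174.0], [334.0, 238.0], [327.0, 248.0]]
w 1785.5 [[503.0, 217.0], [517.0, 169.0], [556.0, 180.0], [542.0, 228.0]]
w 304.5 [[613.0, 116.0], [614.0, 100.0], [640.0, 101.0], [639.0, 117.0]]
w 675.0 [[459.0, 118.0], [484.0, 94.0], [498.0, 108.0], [474.0, 133.0]]
w 361.0 [[144.0, 86.0], [149.0, 78.0], [186.0, 96.0], [182.0, 105.0]]
w 1567.0 [[515.0, 73.0], [571.0, 58.0], [580.0, 93.0], [524.0, 108.0]]
w 1786.5 [[309.0, 41.0], [311.0, -3.0], [379.0, 1.0], [377.0, 44.0]]
w 6344.5 [[142.0, 52.0], [153.0, -20.0], [344.0, 9.0], [333.0, 82.0]]
```

```bash
cat > fin.py <<'E'
from plan import *
w,t=pickle.load(open('f.pkl','rb'));c0=pickle.load(open('c0.pkl','rb'))['top']
def sub(a,th=160):
    i=np.where(a>th)[0]
    if len(i)==0 or i[0]==0:return None
    i=i[0];return i-1+(th-a[i-1])/(a[i]-a[i-1])
def lines(c):
    g=cv2.cvtColor(c['pixels'],cv2.COLOR_RGB2GRAY).astype(float)
    bl=[(212+sub(g[v,212:240]),v) for v in range(205,232)]           # back edge
    bt=[(u,255-sub(g[255:225:-1,u])) for u in range(238,282,1)]        # -x side edge
    W1=np.array([onz(c,u,v,.057)[:2] for u,v in bl]);W2=np.array([onz(c,u,v,.057)[:2] for u,v in bt])
    out=[]
    for A in(W1,W2):
        f=cv2.fitLine(A.astype(np.float32),cv2.DIST_HUBER,0,.001,.001).ravel();out.append((f[:2],f[2:]))
    (d1,p1),(d2,p2)=out;d1=d1*np.sign(d1[0]);d2=d2*np.sign(d2[1])
    k=np.linalg.solve(np.stack([d1,-d2],1),p2-p1);corner=p1+d1*k[0]
    return corner,np.arctan2(d1[1],d1[0]),np.arctan2(-d2[0],d2[1])
a=lines(c0);b=lines(t);print(a,b)
for n,(c,y1,y2) in(('0',a),('f',b)):
    y=(y1+y2)/2;co,si=np.cos(y),np.sin(y);L=lambda x,yy:c+np.array([co*x-si*yy,si*x+co*yy]);print(n,'yaw',y,'centre',L(.1,-.09),'foot',L(.075,-.158),'entry edge',L(.13,-.18))
E
python3 fin.py; python3 - <<'E'
from plan import *
w,t=pickle.load(open('f.pkl','rb'));g=cv2.cvtColor(t['pixels'],cv2.COLOR_RGB2GRAY)
for u in(288,292,296,300,304,308): print(u,[int(x) for x in g[190:222,u]])
E
```

```text
(array([0.45486024, 0.32604155], dtype=float32), np.float32(0.19167519), np.float32(0.17795666)) (array([0.44811732, 0.33244434], dtype=float32), np.float32(0.23348318), np.float32(0.23354432))
0 yaw 0.18481591 centre [0.5696962 0.2559508] foot [0.55761796 0.18451469] entry edge [0.61572415 0.17299645]
f yaw 0.23351374 centre [0.566229  0.2680267] foot [0.5576426  0.19608736] entry edge [0.61624056 0.1874113 ]
288 [159, 120, 100, 82, 80, 79, 74, 71, 71, 71, 64, 88, 243, 255, 254, 252, 252, 252, 253, 255, 244, 96, 63, 71, 77, 77, 77, 80, 79, 76, 77, 76]
292 [155, 191, 228, 214, 194, 169, 81, 52, 54, 49, 80, 224, 255, 255, 254, 253, 252, 254, 255, 244, 91, 65, 74, 77, 75, 78, 77, 76, 77, 79, 77, 76]
296 [130, 134, 133, 117, 97, 72, 52, 50, 51, 67, 149, 193, 189, 185, 184, 183, 187, 193, 153, 65, 58, 73, 76, 76, 76, 75, 77, 76, 77, 76, 76, 73]
300 [137, 155, 146, 112, 71, 50, 51, 50, 61, 146, 192, 188, 186, 186, 186, 189, 195, 155, 65, 51, 56, 56, 58, 57, 54, 56, 56, 56, 64, 69, 67, 71]
304 [75, 74, 71, 60, 50, 51, 53, 66, 147, 184, 175, 174, 173, 183, 191, 195, 150, 63, 48, 53, 53, 53, 55, 55, 55, 53, 58, 55, 55, 54, 52, 54]
308 [73, 69, 59, 48, 69, 140, 188, 197, 198, 195, 197, 194, 179, 138, 108, 88, 55, 46, 50, 54, 51, 50, 54, 52, 53, 48, 53, 54, 52, 50, 51, 52]
```

```bash
python3 - <<'E'
from plan import *
w,t=pickle.load(open('f.pkl','rb'))
P=np.array([onz(t,u,v,.008)[:2] for u,v in[(288,206.1),(292,205.15),(296,204.1),(300,203.1),(304,202.1)]])
k=np.polyfit(P[:,1],P[:,0],1);f=np.array([.5576,.196]);print('shim yaw',-np.arctan(k[0]),'axis x at foot',np.polyval(k,f[1]),'across off mm',(f[0]-np.polyval(k,f[1]))*np.cos(np.arctan(k[0]))*1e3)
tab=onz(t,308,0.5*(194.9+203.2),.04);print('tab',tab)
# bar flatness: wrist handle top vs blade; junction & ends across views
g=cv2.cvtColor(t['pixels'],cv2.COLOR_RGB2HSV)
c0=pickle.load(open('c0.pkl','rb'))['top']
for c in(c0,t):
    h=cv2.cvtColor(c['pixels'][225:275,310:400],cv2.COLOR_RGB2HSV);m=((h[...,2]>110)&(h[...,1]<80)).astype(np.uint8);cs,_=cv2.findContours(m,0,2)
    print([(cv2.boxPoints(cv2.minAreaRect(q))+[310,225]).round(1).tolist() for q in cs if cv2.contourArea(q)>40])
def rows(c,roi,lo):
    x0,y0,x1,y1=roi;im=c['pixels'][y0:y1,x0:x1]
p=np.array([.4388,-.1618]);yaw=.234;co,si=np.cos(yaw),np.sin(yaw)
for x,y,z in((0,217,8),(0,45,18),(0,45,6),(0,-85,18)):
    X=[p[0]+(co*x-si*y)/1e3,p[1]+(si*x+co*y)/1e3,z/1e3];print((y,z),'w',proj(w,X).round(1),'t',proj(t,X).round(1))
E
```

```text
shim yaw 0.19199891471096234 axis x at foot 0.5542655391048252 across off mm 3.2731893781838184
tab [0.57508971 0.0872072  0.04      ]
[[[321.0, 257.6], [374.1, 242.0], [376.0, 248.2], [322.8, 263.9]]]
[[[322.9, 256.9], [346.0, 250.4], [347.7, 256.5], [324.5, 263.0]]]
(217, 8) w [239.5 176.8] t [323.7 259.4]
(45, 18) w [330.  245.4] t [376.9 243. ]
(45, 6) w [329.7 242.1] t [376.6 243.5]
(-85, 18) w [391.8 290.4] t [416.7 230.9]
```

```bash
python3 - <<'E'
from h import *
w=grab('wrist');t=grab('top')
print('toe 3D',tri([ray(w,240.5,179),ray(t,323.6,260)]).round(4));s=get_state();print(s['clock'],np.round(s['ft_force'],1))
print(close_job())
E
```

```text
toe 3D [0.387  0.0465 0.009 ]
49.15 [-0.1 -0.  -0.5]
the job is handed in; nothing more can be done
None
```

I levered the slab up, tucked the handle under the catch, set the shim under the front foot and let go, then lowered the slab onto it. The bar is back on the bench near where it started. I handed in at 49 s of the 72 s allowed; no verdict was reported.

**What went wrong:** on the first try the bar's toe hit the slab's front face with about 16 N. That pushed the slab roughly 12 mm back and turned it about 0.05 rad. It is under the 20 mm limit, but not what I intended. I then went in lower and reached 10 mm farther.

**Last checks:**
- **Shim:** the stop shoulder pressed the foot with about 6 N, eased before letting go. The foot sits about 3 mm off the shim's centreline (limit 9 mm) and, by estimate, 2–6 mm beyond its origin (limit 13 mm).
- **Bar:** the toe measured 9 mm above the bench from two views, matching a 10 mm toe lying flat, and is far from the slab.
- **Robot:** the gripper is open and touching nothing.
- **Bystanders:** all were in place in my last picture that showed them, taken while the slab was propped; I did not check them again at the end.

**Not checked or in disagreement:**
- I did not measure the final foot height of about 8 mm. I inferred it from the force on the bar falling away as the slab came down onto the shim.
- The top and wrist cameras disagreed by about 4 mm on the slab's y position, so I trusted the force reading there.
- The picture limit was reached before I could view the final scene, so the last checks are by numbers only.

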